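Unlatch the battery box and test the pack

ROBOT

A 7-joint arm with a two-finger parallel gripper is mounted at the origin on a cart in front of the work surface, level with it; the furniture and walls round the work are solid. World frame = base frame: x ahead of the robot, y to its left, z up, the work surface at z = 0. Lengths are in m, angles in rad, forces in N, time in s.
With the tool pointing down it reaches from about 0.4 to 0.85 m from the base axis. Payload 4.5 kg.
Tool frame: the origin (TCP) lies midway between the tips of the shut fingers; the grasp point (between the pads) lies 19 mm behind it; z points along the fingers, y is the direction in which the jaws open and shut (so a half turn about z gives the same grasp; the last joint's range is limited). The gripper opens to 85 mm and grips with 20 to 120 N. Pads are 22 mm wide; open, the fingers measure 114 mm over their backs; the gripper's body (76 mm by 85 mm) begins 54 mm behind the grasp point. The pads swing forward as they close: fully open they stand 13 mm farther back than shut.
Start: joints at [-1.251, 0.689, -0.195, 1.565, 0.157, 0.902, -0.215], TCP at [0.176, 0.6, 0.231] pointing down, gripper open.
Joint ranges: [-3.01, 3.01], [-0.46, 2.08], [-1.47, 1.51], [0.13, 2.56], [-1, 4.14], [0.04, 2.09], [-2.66, 2.66]. Speed limits (rad/s): [2.57, 2.57, 3.14, 3.14, 3.14, 3.14, 3.14].

INTERFACE

Orientations are given as a unit quaternion [w, x, y, z].
In Python, from bench import arm, viewer gives the robot as it stands.
- The arm moves only by the tool drive_tool, never from a script. Its argument "motion" is a list of rows, each a list of 5 numbers: the gripper's target within -1 to 1 (shut at 1, half-way at 0, fully open at -1), then the shift along the tool's x, y, z in mm, then the turn about the tool's z in degrees. A call has 1 to 20 rows; each row shifts and turns the commanded pose from where the row before left it, along the tool's axes as they then stand; what a row does not reach is not made up. A row lasts 1/10 s, in which the tool goes at most 50 mm and 8.59 degrees, less where a joint would pass 70% of its speed; a pose out of reach is approached as far as the arm can. A call with a gripper value outside its range is refused whole. The fingers move at their own pace and stop on an object; "grip_force" is the grip in N (left out, the last holds). Time passes only in rows, so rows that do not move let the fingers close. It gives the time, the measured TCP pose, the force and the opening at its end, in the units of the state.
- arm.observe(): the state, without advancing time (a new reading comes with each control period).
- viewer.grab_frame(name): name is "scene" or "side" or "wrist"; returns a dict with "pixels" (400x640x3 uint8, red, green, blue), "camera_matrix" (3x3 intrinsics, pixels), "extrinsics" (4x4, takes a point from camera to world coordinates); the wrist camera has in their place "hand_eye" (4x4, takes a point from camera to tool coordinates, whose origin is the TCP and whose axes are the flange's). Camera axes: x right, y down, z forward; pixel columns grow to the right and rows downward; lengths in m; the calibration is good to about 2 mm. A picture is of the moment at which its call begins: read the wrist's pose just before it. There is no depth.
- arm.hand_in(): hands the job in, once; it reports no verdict.
The state is a dict: "clock": time; "qpos": joint angles; "dq": joint speeds; "tau": joint torques, N m; "position": TCP position; "tool_rot": TCP orientation; "contact_force": force on the tool from outside, world axes, zero at the start; "wrist_torque": the same for the moment, N m; "gripper_width": opening from 0.0 (shut) to 1.0 (fully open).
Only numpy, scipy, OpenCV 4.12 (cv2) and the standard library are available. Lean on these libraries where they do the work, as an engineer would, in place of code of your own. Each camera call takes 0.05 s, during which the arm holds its last target.

TASK

Lift the draw latch lever on the blue battery box right over so that its wire hook drops free, then swing the lid up until it stands upright and leave it so. Take the grey battery pack out, stand it upright on the bare bench and let go, take it again by its two ends, and set it fully home in the test dock with its brass terminals at the dock's brass contacts. Let go of the pack, press the dock's green test button fully down and release it, and do not disturb the other things on the bench.

Things in the scene. Friction and masses are not known exactly. Their poses are not given: they have to be found in the camera images.
- case: Blue battery box, fixed to the bench, 170 (x) x 144 (y) mm, 70 mm tall shut. Origin: on its underside below the middle of the pack pocket, 75 mm behind the front face, 95 mm before the back; x points from its front (latch side, towards the robot) to its hinge side, z up. Rim of the base 58 mm up, walls 8 mm. The lid is a 12 mm slab, its top 70 mm up.
- pocket (a point): Middle of the pack pocket's floor, 10 mm above the bench; axes as the box. Black insert blocks 52 mm tall (from the bench) stand 66 mm apart at its y ends, so in there the pack can be gripped only across its width (along box x), where the well is open from 67 mm in front to 87 mm behind.
- lid_body (a joint): Lid hinge: 0 shut, grows as it opens, stop at 1.85 rad, upright at 1.57. Stiff (0.4 N m friction): it stays where it is left. While the latch is shut the hook holds the lid.
- lid_hinge (a point): Point on the lid's hinge axis (at its middle, 92 mm behind the box's origin, 70 mm up). Axes turn with the lid; its y is the hinge axis; at lid angle 0 they are the box's axes.
- lid_handle (a point): Middle of the lid's black bow handle: a round bar 10 mm thick, 48 mm straight along y, its axis 36 mm above the lid top; 147 mm in front of the hinge, on the left half of the lid (y +32 mm in the box). Turns with the lid.
- lever_body (a joint): Latch lever: 0 shut (lies flat along the lid, tip pointing to the hinge side), grows as the tip is lifted up and over towards the front; stop at 2.9 rad, where it points to the front and slightly up. 0.03 N m friction: it stays where it is left. The hook comes free only beyond about 2.6 rad.
- lever_pivot (a point): Pivot of the lever, on the lid 3 mm behind its front edge, 33 mm right of the middle (box x -72, y -33 mm, 84 mm up when shut). Its axes turn with the lever: x runs from the pivot along the lever to its tip, y is the pivot axis.
- lever_tip (a point): Upturned tip of the steel lever: an upright plate 19 mm wide (y), 3.5 mm thick (x), 57 mm from the pivot; it rises to 25 mm above pivot height when shut, and this point is 16 mm above pivot height. It can be pushed from behind with shut fingers or pinched by its width.
- hook_bar (a point): Middle of the cross bar of the wire hook (4 mm wire, 33 mm long arms, 31 mm wide) that hangs on the lever. Shut: under the keeper rod at the front of the box, about 75 mm up. Free: hanging down in front of the keeper, about 59 mm up.
- pack: Grey battery pack with black terminal end, 42 (x) x 60 (y) x 46 mm tall (z), 0.2 to 0.42 kg. Origin: centre of its underside. At the start it stands in the box's pocket, terminal end (+y) to the box's +y. Bare bench (x 0.42, y 0.19 is always free) lies between box and dock, on the robot's side.
- pack_terminals (a point): Middle of the pack's terminal end face (y +30 mm of the pack, 23 mm up), with two brass strips.
- dock: Grey test dock, fixed to the bench: base 135 (x) x 124 (y) x 14 mm. Origin: underside, below the middle of the seat; x points away from the robot, z up.
- dock_seat (a point): Middle of the seat's floor, 14 mm above the bench; axes as the dock. The seated pack's origin is here, terminals to +y. Black cheeks as high as the pack, 46 mm apart, flared at the top, stand at the x sides, so the pack goes in only held by its ends (along y). End stops 7.5 mm high stand 66 mm apart in y; the +y one bears brass contacts.
- test_button (a joint): Green spring button, 0 up, fully down at 0.006 m, about 5 N; springs back.
- test_button_top (a point): Middle of the button's top, 32 mm above the bench; 66 mm in front (-x) of the seat. Button 26 mm wide.
- dowel: Bystander: lying steel dowel 60x16 mm. Origin under its middle.
- slug: Bystander: round steel slug, 54 mm across, 50 tall. Origin under its middle.
- t_nut: Bystander: steel T-nut 34x35x18 mm. Origin under its middle.
- strap: Bystander: brown clamp strap 76x27x14 mm. Origin under its middle.

How it is judged:
On the way, in this order (a step that is already met when the one before it is completed fails the run):
1. the latch lever is lifted over and the hook has dropped free of its keeper (value of joint lever_body above 2.6 rad and z of hook_bar in the frame of case below 0.066 m), for 0.2 s.
2. the lid stands upright (value of joint lid_body above 1.5 rad), for 0.2 s.
3. the pack stands upright on the bench, let go (height (world z) of pack below 0.005 m and angle between pack's own z axis and vertical below 0.1 rad and contact force between the fingers and pack below 0.1 N and linear speed of pack below 0.02 m/s), for 0.2 s.
4. the pack sits fully home in the dock, terminals at the contacts, let go (x of pack in the frame of dock_seat between -0.0035 and 0.0035 m and y of pack in the frame of dock_seat between -0.005 and 0.005 m and z of pack in the frame of dock_seat below 0.003 m and angle between pack's own z axis and vertical below 0.08 rad and y of pack_terminals in the frame of dock_seat above 0.02 m and contact force between the fingers and pack below 0.1 N and linear speed of pack below 0.02 m/s), for 0.2 s.
5. the test button is pressed fully down with the pack in the dock (x of pack in the frame of dock_seat between -0.0035 and 0.0035 m and y of pack in the frame of dock_seat between -0.005 and 0.005 m and z of pack in the frame of dock_seat below 0.003 m and angle between pack's own z axis and vertical below 0.08 rad and y of pack_terminals in the frame of dock_seat above 0.02 m and value of joint test_button above 0.0052 m), for 0.05 s.
At the end, for the whole second after the job is handed in: The pack rests let go in the dock: on the seat within 3 mm in height, 3.5 mm across and 5 mm lengthwise, upright, terminals to the contacts; the button is up again; the lid stands open (more than 1.45 rad) (all of step 4 and value of joint test_button below 0.001 m and value of joint lid_body above 1.45 rad); the robot touches nothing.
It fails at once if a bystander on the bench was moved more than 4 cm (distance of any of dowel, slug, t_nut, strap from where it was at the start of the episode above 0.04 m).
It also fails if it takes over 72 s, if anything falls off the work surface, if the arm or the gripper's body presses on something with over 40 N, if the wrist force passes 120 N, or if a joint passes its speed limit or range.

## Working session

There is one attempt and no reset: what is moved stays moved. The work goes in short steps, Python scripts to look and compute and a tool call to move; the robot and the scene stay as the last step left them, time stands still between calls to the robot, and variables do not carry over. Pictures are saved under pics/ and viewed, and the job is handed in when it is done.

Besides the shell and the picture viewer there is one more tool, called in YAML: its name, and indented under it one key for each argument. drive_tool: Moves the arm, as the interface text tells. Its arguments: {"type":"object","properties":{"motion":{"type":"array"},"grip_force":{"type":"number"}},"required":["motion"]}

```bash
mkdir -p pics; ls
cat > h.py <<'E'
import numpy as np, cv2, json
from bench import arm, viewer
from scipy.spatial.transform import Rotation as R
def Rq(q): return R.from_quat([q[1],q[2],q[3],q[0]]).as_matrix()
def st():
    s=arm.observe(); return s
def grab(name,fn):
    s=arm.observe(); f=viewer.grab_frame(name)
    K=np.array(f["camera_matrix"])
    if "extrinsics" in f: T=np.array(f["extrinsics"])
    else:
        W=np.eye(4); W[:3,:3]=Rq(s["tool_rot"]); W[:3,3]=s["position"]; T=W@np.array(f["hand_eye"])
    cv2.imwrite(f"pics/{fn}.png",f["pixels"][:,:,::-1])
    np.savez(f"pics/{fn}.npz",K=K,T=T,p=f["pixels"])
    return f["pixels"],K,T
def load(fn):
    d=np.load(f"pics/{fn}.npz"); return d["p"],d["K"],d["T"]
def ray(K,T,u,v):
    d=T[:3,:3]@np.linalg.solve(K,[u,v,1.]); return T[:3,3],d/np.linalg.norm(d)
def onz(K,T,u,v,z):
    o,d=ray(K,T,u,v); return o+d*(z-o[2])/d[2]
def proj(K,T,p):
    c=np.linalg.inv(T)@np.append(p,1); x=K@c[:3]; return x[:2]/x[2]
def tri(rs):
    A=np.zeros((3,3));b=np.zeros(3)
    for o,d in rs:
        M=np.eye(3)-np.outer(d,d);A+=M;b+=M@o
    return np.linalg.solve(A,b)
E
python3 - <<'E'
from h import *
s=st()
for k in s: print(k,np.round(s[k],4))
for n in ["scene","side","wrist"]:
    p,K,T=grab(n,n+"0"); print(n,K.tolist(),np.round(T,3).tolist())
E
```

```text
pics
clock 0.0
qpos [-1.2512  0.69   -0.1945  1.5664  0.1573  0.9025 -0.2151]
dq [ 0.002   0.0009 -0.0026  0.0007  0.0007  0.0003  0.0005]
tau [-3.00000e-04 -5.39628e+01 -1.26700e+00 -1.58545e+01  9.00000e-03
  9.60000e-03 -0.00000e+00]
position [0.176  0.599  0.2305]
tool_rot [-1.000e-04  1.424e-01  9.898e-01 -9.000e-04]
contact_force [ 0.0134 -1.1878 -0.6514]
wrist_torque [-0.0407  0.0051 -0.0374]
gripper_width 0.9965
scene [[494.7381590869767, 0.0, 319.1329792724874], [0.0, 494.7381590869767, 193.32388128365739], [0.0, 0.0, 1.0]] [[0.484, -0.631, 0.607, -0.33], [-0.875, -0.346, 0.338, -0.358], [-0.003, -0.695, -0.719, 1.106], [0.0, 0.0, 0.0, 1.0]]
side [[440.9903604118112, 0.0, 324.0664634219153], [0.0, 440.9903604118112, 199.6914164345005], [0.0, 0.0, 1.0]] [[0.849, -0.335, 0.408, 0.13], [-0.528, -0.508, 0.681, -0.524], [-0.021, -0.794, -0.608, 0.684], [0.0, 0.0, 0.0, 1.0]]
wrist [[289.69525058709104, 0.0, 313.9109080701497], [0.0, 289.69525058709104, 195.6570056635136], [0.0, 0.0, 1.0]] [[0.282, 0.922, 0.266, 0.108], [0.96, -0.27, -0.08, 0.619], [-0.002, 0.278, -0.961, 0.375], [0.0, 0.0, 0.0, 1.0]]
```

View pics/scene0.png

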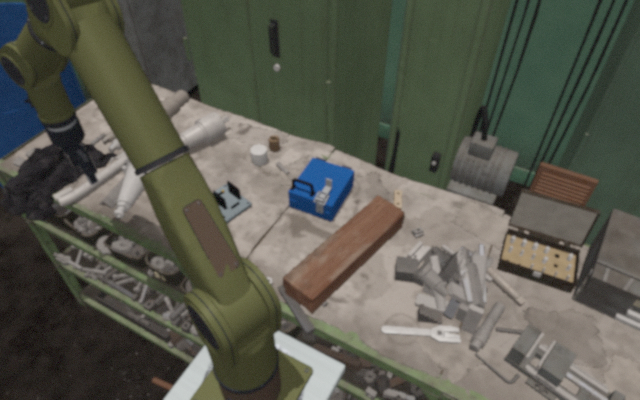

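View pics/side0.png

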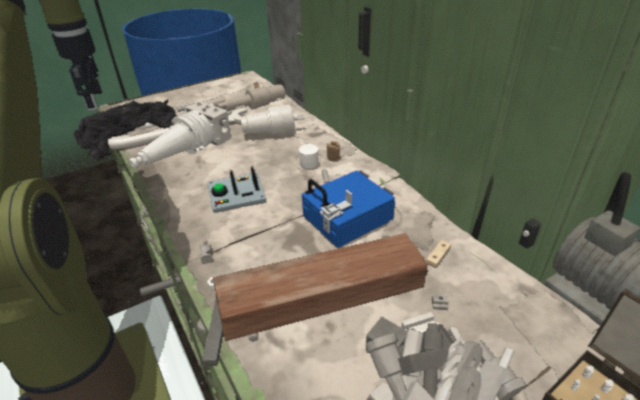

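View pics/wrist0.png

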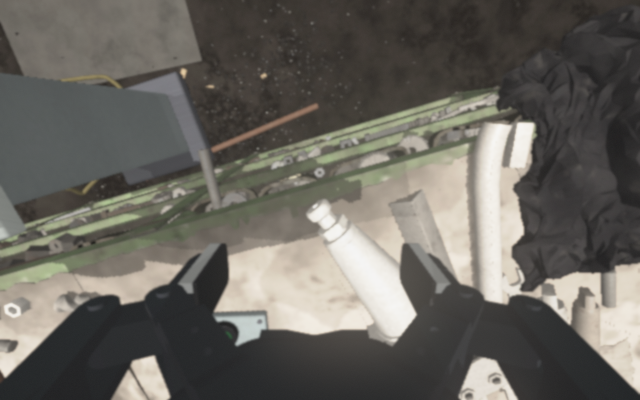

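Run:
```python
from h import *
p,_,_=load("scene0"); c=cv2.resize(p[130:260,180:380],None,fx=4,fy=4,interpolation=cv2.INTER_CUBIC); cv2.imwrite("pics/s0c.png",c[:,:,::-1])
p,_,_=load("side0"); c=cv2.resize(p[130:260,200:400],None,fx=4,fy=4,interpolation=cv2.INTER_CUBIC); cv2.imwrite("pics/d0c.png",c[:,:,::-1])
```

```text
(no output)
```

View pics/s0c.png

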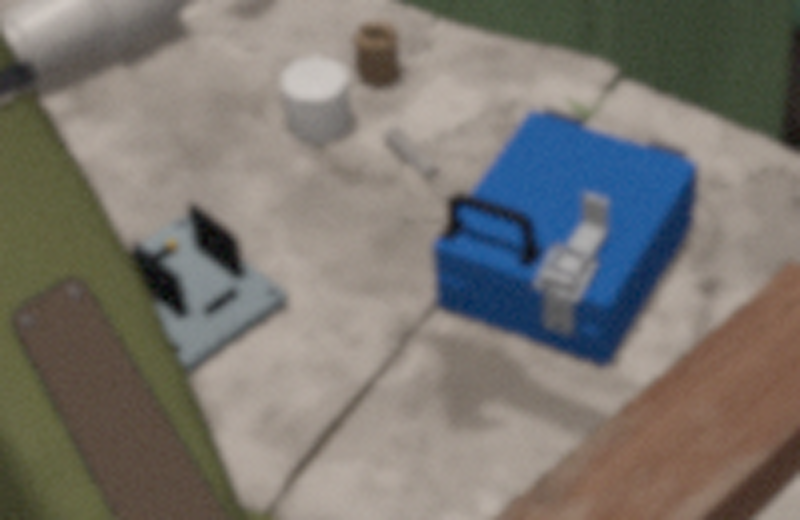

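View pics/d0c.png

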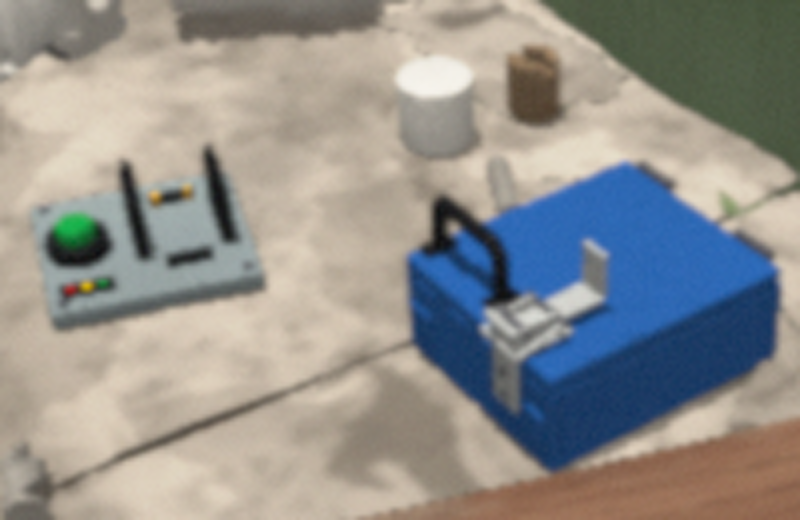

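Run:
```python
from h import *
_,K1,T1=load("scene0"); _,K2,T2=load("side0")
S={'FL':(440,243),'BL':(533,113),'BR':(695,168),'FR':(610,305)}
D={'FL':(408,258),'BL':(628,163),'BR':(778,268),'FR':(548,382)}
P=[];Q=[]
for k in S:
    a=np.array(S[k])/4+(180,130); b=np.array(D[k])/4+(200,130)
    print(k,np.round(tri([ray(K1,T1,*a),ray(K2,T2,*b)]),3),np.round(onz(K1,T1,*a,.07),3),np.round(onz(K2,T2,*b,.07),3))
def fit(K,T,M,off):
    L={'FL':(-75,72),'BL':(95,72),'BR':(95,-72),'FR':(-75,-72)}
    A=[];B=[]
    for k in L:
        w=onz(K,T,*(np.array(M[k])/4+off),.07)
        A.append(w[:2]);B.append(np.array(L[k])/1000)
    A=np.array(A);B=np.array(B);a0=A.mean(0);b0=B.mean(0)
    H=(B-b0).T@(A-a0);th=np.arctan2(H[0,1]-H[1,0],H[0,0]+H[1,1])
    c,s=np.cos(th),np.sin(th);Rm=np.array([[c,-s],[s,c]])
    t=a0-Rm@b0; print(th,t,np.round((B@Rm.T+t-A)*1000,1))
fit(K1,T1,S,(180,130));fit(K2,T2,D,(200,130))
# dock: base corners at z=.014 side view
for n,u in {'farleft':(208,172),'nearleft':(32,208),'nearright':(55,325),'farright':(265,285),'button':(77,222),'brass':(172,196)}.items():
    a=np.array(u)/4+(200,130); print(n,np.round(onz(K2,T2,*a,.014 if n!='button' else .032),3))
for n,u in {'right':(285,300),'bot':(185,362),'top':(185,212)}.items():
    a=np.array(u)/4+(180,130); print(n,np.round(onz(K1,T1,*a,.014),3))
for n,u in {'slug':(437,80),'dowel':(498,180),'tnut?':(0,0)}.items():
    a=np.array(u)/4+(200,130); print(n,np.round(onz(K2,T2,*a,.05 if n=='slug' else .01),3))
for n,u in {'brownobj':(533,110),'woodbeamL':(0,0)}.items():
    a=np.array(u)/4+(200,130); print(n,np.round(onz(K2,T2,*a,0),3))
print('beam',onz(K2,T2,219,281,.07),onz(K2,T2,424,266,.03),onz(K2,T2,420,236,.07),onz(K2,T2,440,245,.014),onz(K2,T2,440,302,.014))
```

```text
FL [0.508 0.204 0.075] [0.512 0.207 0.07 ] [0.51  0.209 0.07 ]
BL [0.672 0.218 0.07 ] [0.669 0.217 0.07 ] [0.674 0.22  0.07 ]
BR [0.677 0.08  0.071] [0.673 0.079 0.07 ] [0.683 0.083 0.07 ]
FR [0.515 0.068 0.074] [0.518 0.07  0.07 ] [0.518 0.072 0.07 ]
0.05133440392933843 [0.58297044 0.14266315] [[-7.8  3.5]
 [ 5.6  2.3]
 [ 8.1 -3.2]
 [-5.9 -2.6]]
0.06363085389574362 [0.58608857 0.14554031] [[-3.2  3.3]
 [ 2.4  3.8]
 [ 2.7 -3.7]
 [-1.8 -3.3]]
farleft [0.479 0.437 0.014]
nearleft [0.363 0.463 0.014]
nearright [0.331 0.336 0.014]
farright [0.456 0.301 0.014]
button [0.375 0.405 0.032]
brass [0.447 0.424 0.014]
right [0.451 0.309 0.014]
bot [0.365 0.338 0.014]
top [0.491 0.43  0.014]
slug [0.641 0.402 0.05 ]
dowel [0.642 0.324 0.01 ]
tnut? [0.445 0.763 0.01 ]
brownobj [0.719 0.399 0.   ]
woodbeamL [0.449 0.782 0.   ]
beam [0.24796354 0.06064511 0.07      ] [ 0.62163049 -0.09054141  0.03      ] [ 0.64216816 -0.04886956  0.07      ] [ 0.70563736 -0.0514399   0.014     ] [ 0.59512174 -0.16736642  0.014     ]
```

drive_tool:
  motion:
    - [0,0,0,-25,-6.6]
    - [0,0,0,-25,-6.6]
    - [0,0,0,-20,-6.6]
    - [0,-26,-30,0,0]
    - [0,-26,-30,0,0]
    - [0,-26,-30,0,0]
    - [0,-26,-30,0,0]
    - [0,-26,-30,0,0]
    - [0,-26,-30,0,0]
    - [0,-26,-30,0,0]
    - [0,-26,-30,0,0]
    - [0,-26,-30,0,0]
    - [0,-26,-30,0,0]
    - [0,-26,-30,0,0]
    - [0,-26,-30,0,0]
    - [0,-26,-30,0,0]
    - [0,-26,-30,0,0]
    - [0,-26,-32,0,0]

```text
clock: 1.95
position: [0.5932, 0.1707, 0.301]
tool_rot: [-0.0, -0.03, 1.0, 0.0]
contact_force: [0.1, 0.1, 0.1]
gripper_width: 0.498
```

drive_tool:
  motion:
    - [0,-5,-5,0,0]
    - [0,0,0,0,0]

```text
clock: 2.15
position: [0.5986, 0.1651, 0.3006]
tool_rot: [-0.0, -0.028, 1.0, -0.0]
contact_force: [-0.9, 1.0, -0.1]
gripper_width: 0.505
```

Run:
```python
from h import *
s=st(); print(s["position"],s["tool_rot"],s["qpos"],s["clock"])
for n in ["wrist","scene","side"]: grab(n,n+"1")
```

```text
[0.59855784 0.1650809  0.30057353] [-3.32225479e-04 -2.79834408e-02  9.99608254e-01 -3.94246463e-04] [-0.17433278  0.62127879 -0.30685969  1.48377684  0.20249096  1.06868801
  1.10161331] 2.15
```

View pics/wrist1.png

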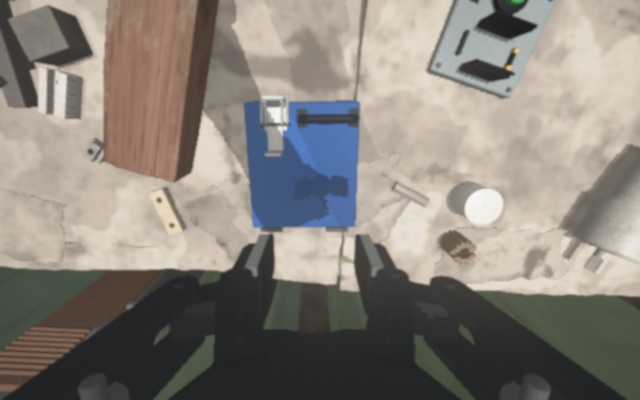

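View pics/scene1.png

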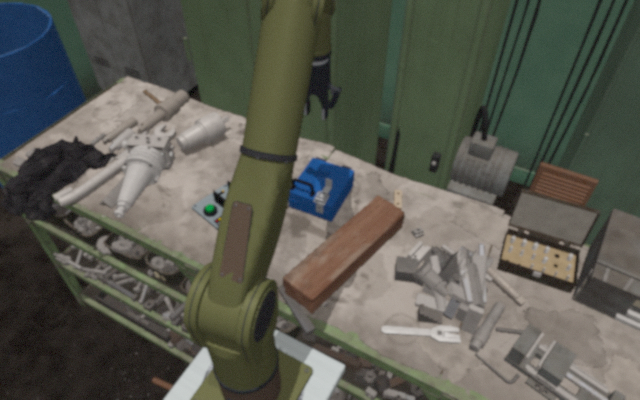

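Run:
```python
from h import *
p,K,T=load("wrist1"); c=cv2.resize(p[85:240,230:380],None,fx=4,fy=4,interpolation=cv2.INTER_CUBIC); cv2.imwrite("pics/w1c.png",c[:,:,::-1])
c=cv2.resize(p[0:110,420:560],None,fx=4,fy=4,interpolation=cv2.INTER_CUBIC); cv2.imwrite("pics/w1d.png",c[:,:,::-1])
```

```text
(no output)
```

View pics/w1c.png

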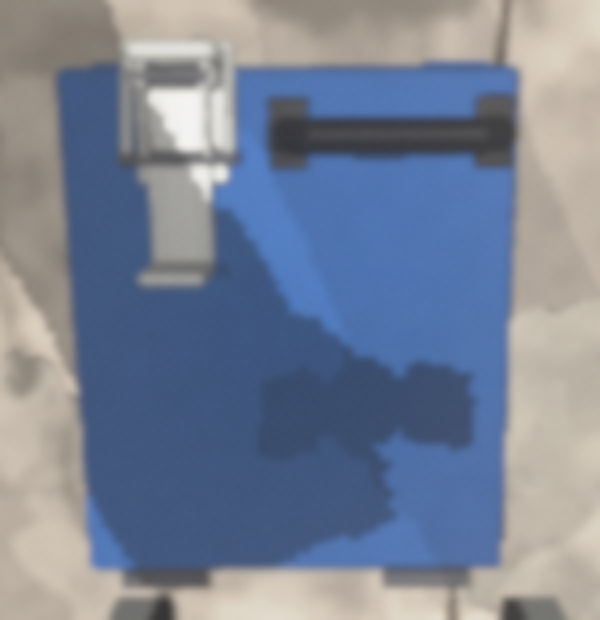

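View pics/w1d.png

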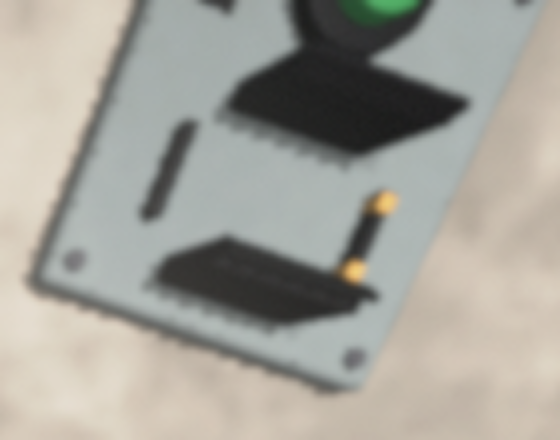

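```bash
cat >> h.py <<'E'
def rigid(A,B):
    A=np.array(A)[:,:2];B=np.array(B,float);a0=A.mean(0);b0=B.mean(0)
    H=(B-b0).T@(A-a0);th=np.arctan2(H[0,1]-H[1,0],H[0,0]+H[1,1])
    c,s=np.cos(th),np.sin(th);Rm=np.array([[c,-s],[s,c]]);t=a0-Rm@b0
    return th,t,np.round((B@Rm.T+t-A)*1000,1)
E
python3 - <<'E'
from h import *
_,K,T=load("wrist1")
o=np.array([230,85]);f=lambda u,z:onz(K,T,*(np.array(u)/4+o-.375),z)
L={'FL':(-75,72),'BL':(95,72),'BR':(95,-72),'FR':(-75,-72)}
U={'FR':(58,70),'FL':(520,68),'BL':(500,567),'BR':(92,567)}
th,t,e=rigid([f(U[k],.07) for k in L],np.array([L[k] for k in L])/1000)
print(th,t,e.tolist())
c,s=np.cos(th),np.sin(th);Rm=np.array([[c,-s],[s,c]])
for n,u,z in [('handle',(395,132),.106),('tiptop',(173,280),.109)]:
    w=f(u,z); print(n,w,Rm.T@(w[:2]-t))
o=np.array([420,0])
B={'c2':(385,203),'c1':(353,271),'s1':(190,125),'s2':(148,215)}
for k in B: print(k,f(B[k],.018))
a=(f(B['c1'],.0215)+f(B['c2'],.0215))/2; b=(f(B['s1'],.0215)+f(B['s2'],.0215))/2
print('dock centre',(a+b)/2, 'dir',np.arctan2(*(a-b)[[1,0]])-np.pi/2,np.linalg.norm(a-b))
for k in [(33,283),(343,390)]: print(f(k,.014))
E
```

```text
0.05913561673664483 [0.58900877 0.14965516] [[-2.7, 0.7], [2.5, 1.3], [2.9, -1.0], [-2.7, -1.0]]
handle [0.53318182 0.17755714 0.106     ] [-0.05408032  0.03115264]
tiptop [0.57807353 0.11608633 0.109     ] [-0.01290008 -0.03286387]
c2 [0.4336285  0.42622295 0.018     ]
c1 [0.45497787 0.42060035 0.018     ]
s1 [0.41415789 0.35640019 0.018     ]
s2 [0.44168809 0.34779584 0.018     ]
dock centre [0.436869   0.38589849 0.0215    ] dir -0.22577619406786154 0.07257059186501505
[0.4642082  0.31418226 0.014     ]
[0.49269226 0.42883243 0.014     ]
```

drive_tool:
  motion:
    - [0,8,-16,0,0]
    - [0,8,-16,0,0]
    - [0,8.4,-16.3,20,0]
    - [0,0,0,35,0]
    - [0,0,0,35,0]
    - [0,0,0,35,0]
    - [0,0,0,30,0]
    - [0,0,0,25,0]
    - [0,0,0,20,0]
    - [0,0,0,19,0]
    - [0,0,0,0,0]
  grip_force: 25

```text
clock: 3.4
position: [0.5737, 0.119, 0.0804]
tool_rot: [-0.002, -0.031, 1.0, -0.0]
contact_force: [-0.8, -1.0, -0.2]
gripper_width: 0.498
```

Run:
```python
from h import *
s=st(); print(s["position"],s["tool_rot"],s["contact_force"])
for n in ["wrist","side"]: grab(n,n+"2")
p,_,_=load("side2"); c=cv2.resize(p[110:260,260:430],None,fx=4,fy=4,interpolation=cv2.INTER_CUBIC); cv2.imwrite("pics/d2c.png",c[:,:,::-1])
```

```text
[0.57369685 0.11900861 0.08038918] [-2.49288971e-03 -3.14729632e-02  9.99501494e-01 -2.56241102e-05] [-0.78952359 -1.04140223 -0.20250881]
```

View pics/d2c.png

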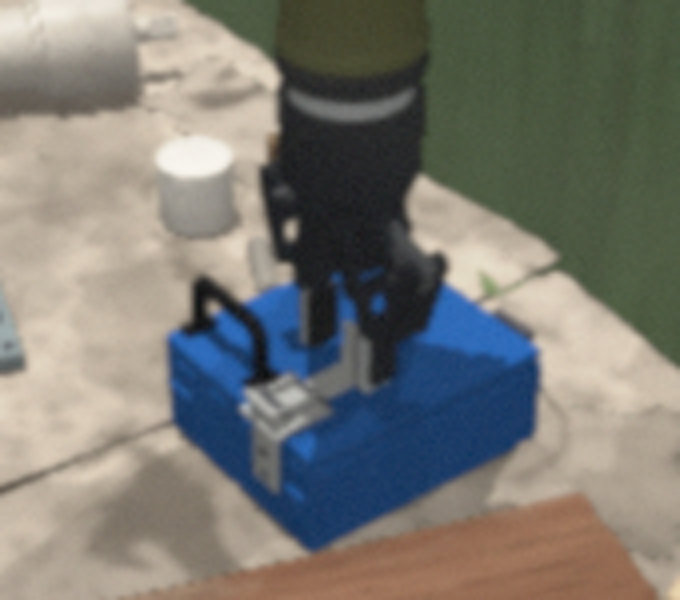

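View pics/wrist2.png

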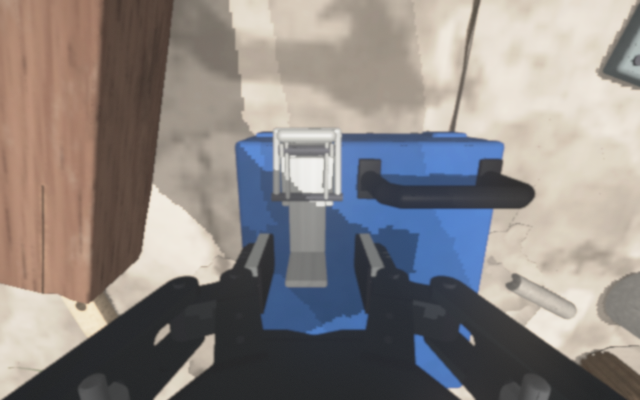

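drive_tool:
  motion:
    - [0,-2,-3,0,0]
    - [0.5,0,0,0,0]
    - [1,0,0,0,0]
    - [1,0,0,0,0]
    - [1,0,0,0,0]
    - [1,0,0,0,0]
  grip_force: 25

```text
clock: 4.1
position: [0.5794, 0.1156, 0.0833]
tool_rot: [0.001, -0.03, 1.0, 0.001]
contact_force: [-0.6, 2.5, 6.3]
gripper_width: 0.217
```

Run:
```python
from h import *
s=st(); print(s["position"],s["tool_rot"],s["contact_force"],s["gripper_width"])
```

```text
[0.57938378 0.1155783  0.08331872] [ 1.18337505e-03 -3.01808173e-02  9.99543468e-01  7.56854942e-04] [-0.6226654   2.53515932  6.29887039] 0.21679667733577765
```

Run:
```python
import numpy as np
r=np.hypot(57,18);a=np.arctan2(18,57)+np.linspace(0,2.88,21)
x=r*np.cos(a);z=r*np.sin(a)
print([[1,round(-i,1),0,round(-j,1),0] for i,j in zip(np.diff(x),np.diff(z))])
```

```text
[[1, np.float64(3.2), 0, np.float64(-8.0), 0], [1, np.float64(4.3), 0, np.float64(-7.5), 0], [1, np.float64(5.3), 0, np.float64(-6.8), 0], [1, np.float64(6.2), 0, np.float64(-5.9), 0], [1, np.float64(7.0), 0, np.float64(-5.0), 0], [1, np.float64(7.7), 0, np.float64(-3.9), 0], [1, np.float64(8.1), 0, np.float64(-2.8), 0], [1, np.float64(8.5), 0, np.float64(-1.6), 0], [1, np.float64(8.6), 0, np.float64(-0.4), 0], [1, np.float64(8.6), 0, np.float64(0.9), 0], [1, np.float64(8.3), 0, np.float64(2.1), 0], [1, np.float64(8.0), 0, np.float64(3.3), 0], [1, np.float64(7.4), 0, np.float64(4.4), 0], [1, np.float64(6.7), 0, np.float64(5.4), 0], [1, np.float64(5.8), 0, np.float64(6.3), 0], [1, np.float64(4.9), 0, np.float64(7.1), 0], [1, np.float64(3.8), 0, np.float64(7.7), 0], [1, np.float64(2.7), 0, np.float64(8.2), 0], [1, np.float64(1.5), 0, np.float64(8.5), 0], [1, np.float64(0.2), 0, np.float64(8.6), 0]]
```

drive_tool:
  motion:
    - [1,3.2,0,-8,0]
    - [1,4.3,0,-7.5,0]
    - [1,5.3,0,-6.8,0]
    - [1,6.2,0,-5.9,0]
    - [1,7,0,-5,0]
    - [1,7.7,0,-3.9,0]
    - [1,8.1,0,-2.8,0]
    - [1,8.5,0,-1.6,0]
    - [1,8.6,0,-0.4,0]
    - [1,8.6,0,0.9,0]

```text
clock: 5.1
position: [0.5161, 0.1117, 0.1267]
tool_rot: [0.006, -0.029, 1.0, 0.002]
contact_force: [2.7, 0.0, 19.6]
gripper_width: 0.204
```

Run:
```python
from h import *
s=st(); print(s["position"],s["contact_force"],s["gripper_width"])
for n in ["side"]: grab(n,n+"3")
p,_,_=load("side3"); c=cv2.resize(p[110:260,260:430],None,fx=4,fy=4,interpolation=cv2.INTER_CUBIC); cv2.imwrite("pics/d3c.png",c[:,:,::-1])
```

```text
[0.51609255 0.11173421 0.12667515] [ 2.69036822  0.03107515 19.6075006 ] 0.2038421358330315
```

View pics/d3c.png

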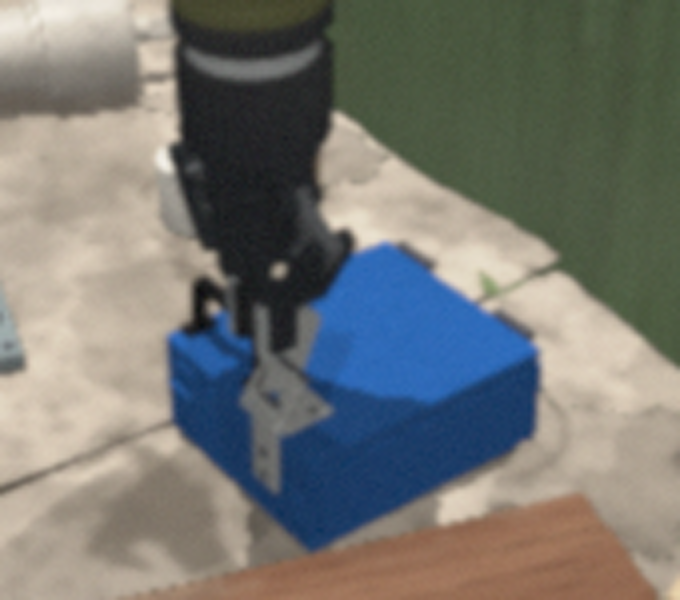

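drive_tool:
  motion:
    - [1,0,0,-3,0]
    - [1,8.3,0,2.1,0]
    - [1,8,0,3.3,0]
    - [1,7.4,0,4.4,0]
    - [1,6.7,0,5.4,0]

```text
clock: 5.65
position: [0.4783, 0.1092, 0.1116]
tool_rot: [-0.001, -0.03, 1.0, 0.0]
contact_force: [-3.5, 3.6, 7.6]
gripper_width: 0.203
```

Run:
```python
from h import *
s=st(); print(s["position"],s["contact_force"],s["gripper_width"])
for n in ["side"]: grab(n,n+"4")
p,_,_=load("side4"); c=cv2.resize(p[110:260,260:430],None,fx=4,fy=4,interpolation=cv2.INTER_CUBIC); cv2.imwrite("pics/d4c.png",c[:,:,::-1])
```

```text
[0.478282   0.10916263 0.11163622] [-3.54018397  3.59602111  7.55906933] 0.20294986224973524
```

View pics/d4c.png

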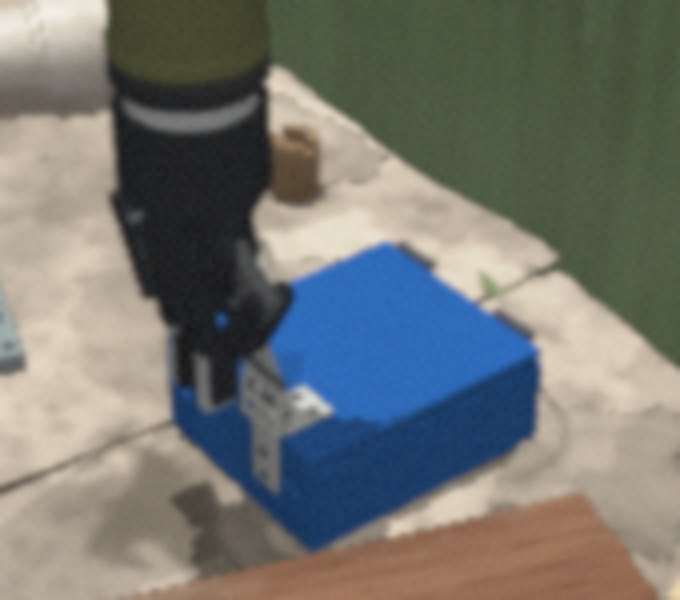

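drive_tool:
  motion:
    - [1,5.8,0,6.3,0]
    - [1,4.9,0,7.1,0]
    - [1,3.8,0,7.7,0]
    - [1,2.7,0,8.2,0]
    - [1,1.5,0,8.5,0]
    - [1,0.2,0,6,0]
    - [1,0,0,4,0]
    - [1,0,0,0,0]

```text
clock: 6.5
position: [0.4582, 0.1078, 0.0627]
tool_rot: [-0.003, -0.031, 1.0, -0.0]
contact_force: [-5.0, 4.4, 5.7]
gripper_width: 0.202
```

Run:
```python
from h import *
s=st(); print(s["position"],s["contact_force"],s["gripper_width"])
for n in ["side"]: grab(n,n+"5")
p,_,_=load("side5"); c=cv2.resize(p[110:260,260:430],None,fx=4,fy=4,interpolation=cv2.INTER_CUBIC); cv2.imwrite("pics/d5c.png",c[:,:,::-1])
```

```text
[0.45820063 0.10780278 0.06270144] [-4.96533555  4.38852986  5.7397248 ] 0.20212158430258834
```

View pics/d5c.png

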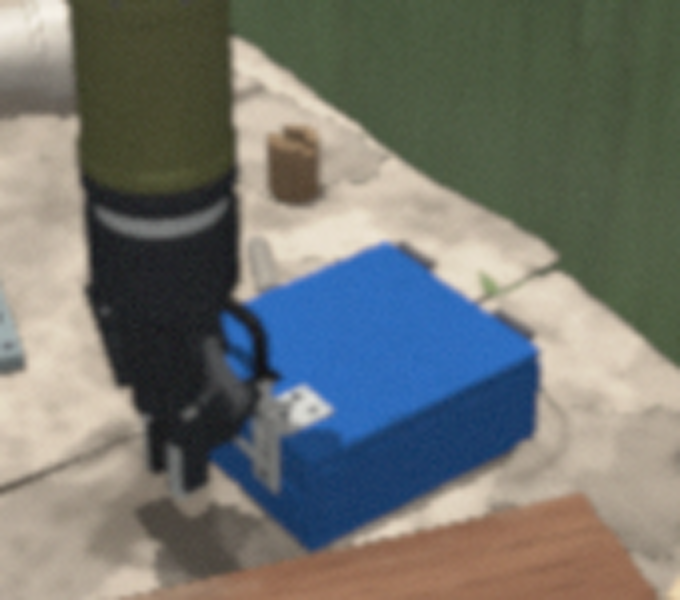

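drive_tool:
  motion:
    - [1,0,0,2,0]
    - [0,0,0,0,0]
    - [0,0,0,0,0]
    - [0,0,0,0,0]
    - [0,0,0,-25,0]
    - [0,0,0,-40,0]
    - [0,0,0,-40,0]
    - [0,0,0,-40,0]
    - [0,0,0,-10,0]
    - [0,0,0,0,0]

```text
clock: 7.55
position: [0.4629, 0.1073, 0.2177]
tool_rot: [0.002, -0.029, 1.0, 0.0]
contact_force: [-0.0, 1.0, -1.0]
gripper_width: 0.498
```

Run:
```python
from h import *
s=st(); print(s["position"],s["tool_rot"],s["contact_force"],s["gripper_width"])
grab("wrist","wrist6");grab("side","side6")
p,_,_=load("side6"); c=cv2.resize(p[110:260,260:430],None,fx=4,fy=4,interpolation=cv2.INTER_CUBIC); cv2.imwrite("pics/d6c.png",c[:,:,::-1])
```

```text
[0.46293006 0.10729271 0.2176786 ] [ 1.81431958e-03 -2.92955987e-02  9.99569108e-01  2.72676604e-04] [-0.04905599  0.9895783  -0.99601322] 0.49790322628711414
```

View pics/d6c.png

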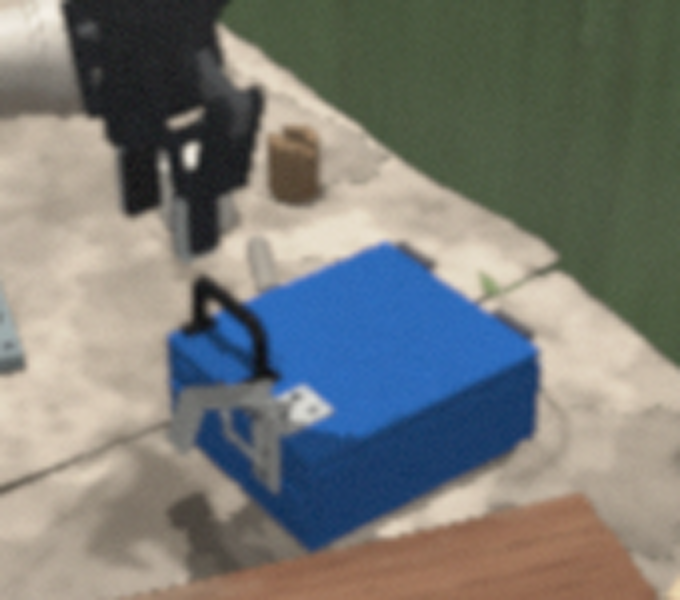

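View pics/wrist6.png

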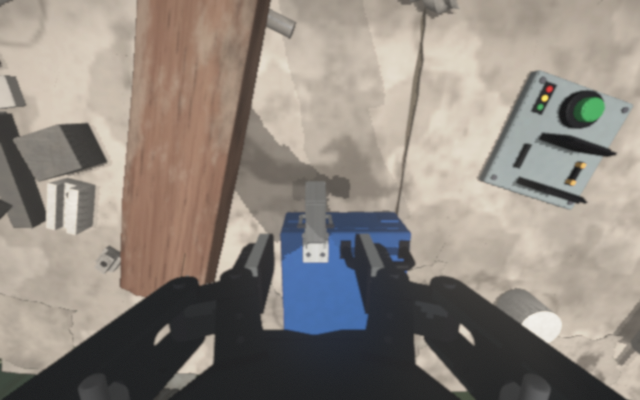

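drive_tool:
  motion:
    - [0,0,0,0,8.4]
    - [0,0,0,0,8.4]
    - [0,0,0,0,8.4]
    - [0,0,0,0,8.4]
    - [0,0,0,0,8.4]
    - [0,0,0,0,8.4]
    - [0,0,0,0,8.4]
    - [0,0,0,0,8.4]
    - [0,0,0,0,8.4]
    - [0,0,0,0,8.4]
    - [0,0,0,0,6]
    - [0,23,24,0,0]
    - [0,23,24,0,0]
    - [0,24,25,0,0]
    - [0,0,0,30,0]
    - [0,0,0,20,0]
    - [0,0,0,0,0]

```text
clock: 9.35
position: [0.5273, 0.1807, 0.1618]
tool_rot: [-0.002, 0.685, 0.728, -0.005]
contact_force: [-1.1, 0.1, 0.0]
gripper_width: 0.5
```

Run:
```python
from h import *
s=st(); print(s["position"],s["tool_rot"],s["contact_force"],s["gripper_width"],s["qpos"])
p,K,T=grab("wrist","wrist7");p,K,T=grab("side","side7")
p,_,_=load("side7"); c=cv2.resize(p[110:260,260:430],None,fx=4,fy=4,interpolation=cv2.INTER_CUBIC); cv2.imwrite("pics/d7c.png",c[:,:,::-1])
```

```text
[0.52734473 0.18073605 0.16180723] [-0.00163427  0.68546208  0.72809135 -0.00469643] [-1.12738143  0.0729328   0.03341379] 0.5004392860574641 [-0.51311381  0.70704806  0.16895636  1.84180057 -0.18793629  0.61814168
 -0.16899739]
```

View pics/d7c.png

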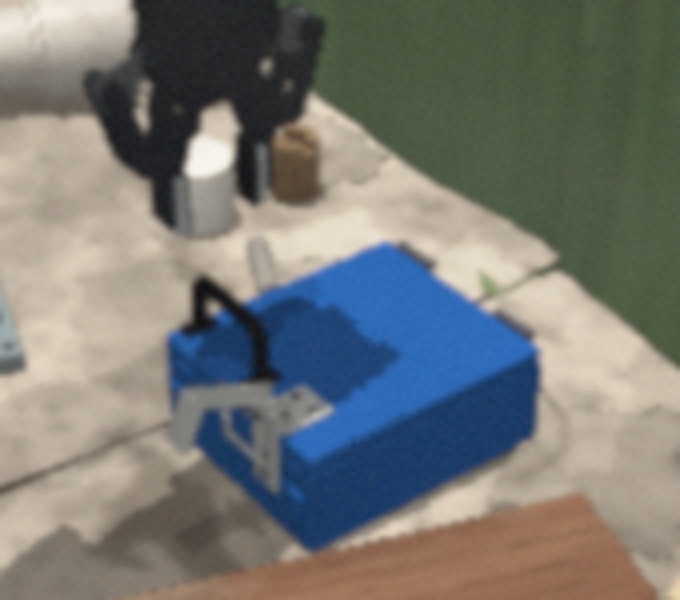

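View pics/wrist7.png

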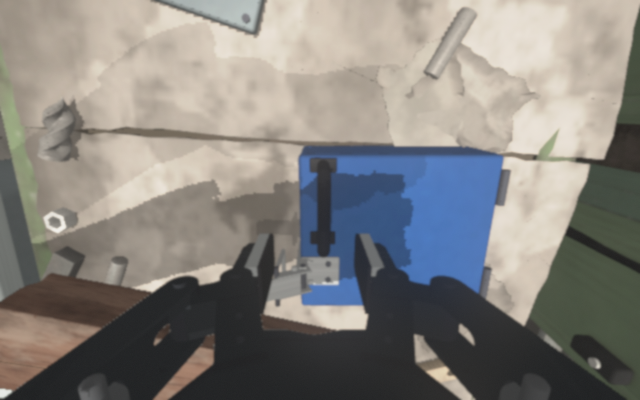

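Run:
```python
from h import *
_,K,T=load("wrist7")
for u,v in [(325,175),(322.5,230),(324,203)]: print(onz(K,T,u,v,.106))
for u in [(300,153),(503,155)]: print(onz(K,T,*u,.07))
s=st();print(s["position"], 2*np.degrees(np.arctan2(s["tool_rot"][2],s["tool_rot"][1]))-90)
```

```text
[0.53287935 0.20876332 0.106     ]
[0.53399952 0.16696897 0.106     ]
[0.53363075 0.18808652 0.106     ]
[0.51283955 0.21794471 0.07      ]
[0.67700045 0.22648392 0.07      ]
[0.52976571 0.18114303 0.16507641] 3.4092634771147345
```

drive_tool:
  motion:
    - [0,0,3.5,25,0]
    - [0,0,0,25,0]
    - [0,0,0,20,0]
    - [0,0,0,6,0]
    - [0.5,0,0,0,0]
    - [1,0,0,0,0]
    - [1,0,0,0,0]
    - [1,0,0,0,0]
    - [1,0,0,0,0]
  grip_force: 40

```text
clock: 10.35
position: [0.5338, 0.1821, 0.0915]
tool_rot: [-0.0, 0.686, 0.728, 0.0]
contact_force: [-3.5, 0.4, 6.8]
gripper_width: 0.098
```

Run:
```python
from h import *
s=st(); print(s["position"],s["tool_rot"],s["contact_force"],s["gripper_width"])
# arc rows; relative to hinge, local (-147,36)
th=np.linspace(0,1.6,22)
x=-147*np.cos(th)+36*np.sin(th); z=147*np.sin(th)+36*np.cos(th)
for i,j in zip(np.diff(x),np.diff(z)): print([1,0,round(i,1),round(-j,1),0],end=',')
```

```text
[0.53384408 0.18208564 0.09150572] [-1.08835246e-04  6.85626883e-01  7.27953109e-01  1.92689188e-04] [-3.51009906  0.36750069  6.78120216] 0.09760996743113703
[1, 0, np.float64(3.2), np.float64(-11.1), 0],[1, 0, np.float64(4.0), np.float64(-10.8), 0],[1, 0, np.float64(4.8), np.float64(-10.5), 0],[1, 0, np.float64(5.6), np.float64(-10.1), 0],[1, 0, np.float64(6.3), np.float64(-9.6), 0],[1, 0, np.float64(7.1), np.float64(-9.1), 0],[1, 0, np.float64(7.7), np.float64(-8.5), 0],[1, 0, np.float64(8.4), np.float64(-7.9), 0],[1, 0, np.float64(8.9), np.float64(-7.3), 0],[1, 0, np.float64(9.5), np.float64(-6.6), 0],[1, 0, np.float64(9.9), np.float64(-5.8), 0],[1, 0, np.float64(10.4), np.float64(-5.1), 0],[1, 0, np.float64(10.7), np.float64(-4.3), 0],[1, 0, np.float64(11.0), np.float64(-3.4), 0],[1, 0, np.float64(11.2), np.float64(-2.6), 0],[1, 0, np.float64(11.4), np.float64(-1.7), 0],[1, 0, np.float64(11.5), np.float64(-0.8), 0],[1, 0, np.float64(11.5), np.float64(0.0), 0],[1, 0, np.float64(11.5), np.float64(0.9), 0],[1, 0, np.float64(11.4), np.float64(1.8), 0],[1, 0, np.float64(11.2), np.float64(2.6), 0],
```

drive_tool:
  motion:
    - [1,0,3.2,-11.1,0]
    - [1,0,4,-10.8,0]
    - [1,0,4.8,-10.5,0]
    - [1,0,5.6,-10.1,0]
    - [1,0,6.3,-9.6,0]

```text
clock: 10.85
position: [0.5557, 0.1834, 0.1425]
tool_rot: [-0.002, 0.685, 0.728, -0.002]
contact_force: [-3.1, 0.1, -6.3]
gripper_width: 0.096
```

Run:
```python
from h import *
s=st(); print(s["position"],s["contact_force"],s["gripper_width"])
grab("side","side8")
p,_,_=load("side8"); c=cv2.resize(p[90:260,240:430],None,fx=3.5,fy=3.5,interpolation=cv2.INTER_CUBIC); cv2.imwrite("pics/d8c.png",c[:,:,::-1])
```

```text
[0.55568808 0.18336667 0.14248847] [-3.05481333  0.05970036 -6.28232179] 0.09582687994557829
```

View pics/d8c.png

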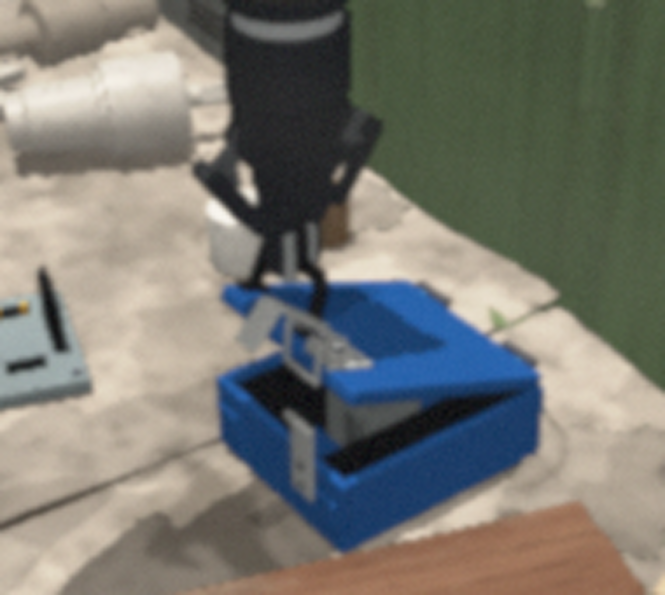

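Lid is opening and the hook is free. Continue the arc.

drive_tool:
  motion:
    - [1,0,7.1,-9.1,0]
    - [1,0,7.7,-8.5,0]
    - [1,0,8.4,-7.9,0]
    - [1,0,8.9,-7.3,0]
    - [1,0,9.5,-6.6,0]
    - [1,0,9.9,-5.8,0]
    - [1,0,10.4,-5.1,0]

```text
clock: 11.6
position: [0.6139, 0.1871, 0.1943]
tool_rot: [-0.004, 0.685, 0.728, -0.004]
contact_force: [-14.7, -1.4, 16.3]
gripper_width: 0.095
```

Run:
```python
from h import *
s=st(); print(s["position"],s["contact_force"],s["gripper_width"],s["tool_rot"])
```

```text
[0.61390108 0.18708891 0.1942753 ] [-14.69636737  -1.36466629  16.26401658] 0.09525525035939336 [-0.00430178  0.68541359  0.72812753 -0.00447339]
```

drive_tool:
  motion:
    - [1,0,7.5,-7.5,0]
    - [1,0,11,-3.8,0]
    - [1,0,11.2,-2.9,0]
    - [1,0,11.4,-2,0]
    - [1,0,11.5,-1,0]
    - [1,0,11.5,0,0]

```text
clock: 12.2
position: [0.6828, 0.1914, 0.2115]
tool_rot: [-0.001, 0.686, 0.728, -0.0]
contact_force: [-4.5, -0.7, 4.8]
gripper_width: 0.097
```

Run:
```python
from h import *
s=st(); print(s["position"],s["contact_force"],s["gripper_width"],s["tool_rot"])
```

```text
[0.68282672 0.19135174 0.21150788] [-4.45622126 -0.665253    4.82097001] 0.096877077097446 [-9.68701309e-04  6.85553992e-01  7.28020999e-01 -4.57834371e-04]
```

drive_tool:
  motion:
    - [1,0,11.4,0.9,0]
    - [1,0,11.3,1.8,0]
    - [1,0,11.2,2.6,0]
    - [1,0,11,3.5,0]
    - [1,0,3,1.2,0]
    - [1,0,0,0,0]
    - [1,0,0,0,0]

```text
clock: 12.9
position: [0.7328, 0.1944, 0.2011]
tool_rot: [0.001, 0.686, 0.728, 0.002]
contact_force: [2.0, 2.1, 2.7]
gripper_width: 0.091
```

Run:
```python
from h import *
s=st(); print(s["position"],s["contact_force"],s["gripper_width"],s["tool_rot"])
grab("side","side9");grab("scene","scene9");
p,_,_=load("side9"); c=cv2.resize(p[60:260,240:430],None,fx=3,fy=3,interpolation=cv2.INTER_CUBIC); cv2.imwrite("pics/d9c.png",c[:,:,::-1])
```

```text
[0.7328232  0.19435681 0.20105729] [1.98919629 2.08959209 2.66052507] 0.0909722731301539 [0.00111581 0.6855419  0.72802999 0.00184043]
```

View pics/d9c.png

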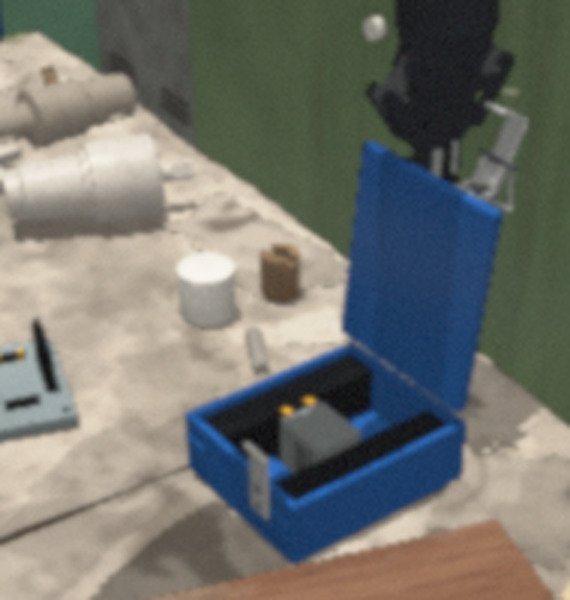

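drive_tool:
  motion:
    - [0.5,0,0,0,0]
    - [0.5,0,0,0,0]
    - [0.5,0,0,0,0]
    - [0.5,0,0,-15,0]
    - [0.5,0,0,-35,0]
    - [0.5,0,0,-45,0]
    - [0.5,0,0,-45,0]
    - [0,0,-10,-10,0]
    - [-0.4,-9,-34,0,0]
    - [-0.4,-9,-34,0,0]
    - [-0.4,-9,-34,0,0]
    - [-0.4,-10,-34,0,0]
    - [-0.4,0,0,0,0]
    - [-0.4,0,0,0,0]

```text
clock: 14.4
position: [0.5876, 0.148, 0.3509]
tool_rot: [0.0, 0.686, 0.728, 0.001]
contact_force: [0.9, 0.3, -0.4]
gripper_width: 0.698
```

Run:
```python
from h import *
s=st(); print(s["position"],s["contact_force"],s["gripper_width"],s["tool_rot"],s["clock"])
grab("wrist","wrist10");grab("side","side10");grab("scene","scene10")
p,_,_=load("side10"); c=cv2.resize(p[60:260,240:430],None,fx=3,fy=3,interpolation=cv2.INTER_CUBIC); cv2.imwrite("pics/d10c.png",c[:,:,::-1])
```

```text
[0.58763492 0.14804568 0.35093189] [ 0.8542151   0.28169493 -0.4232813 ] 0.6977972188970796 [1.23800562e-04 6.85739718e-01 7.27846581e-01 6.14354865e-04] 14.4
```

View pics/d10c.png

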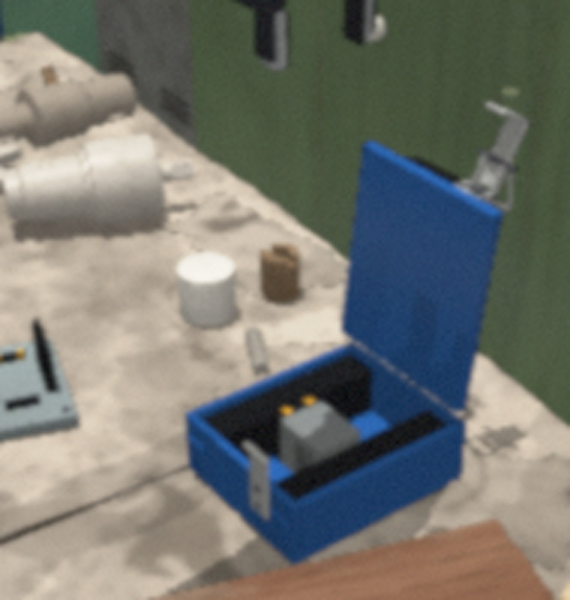

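View pics/wrist10.png

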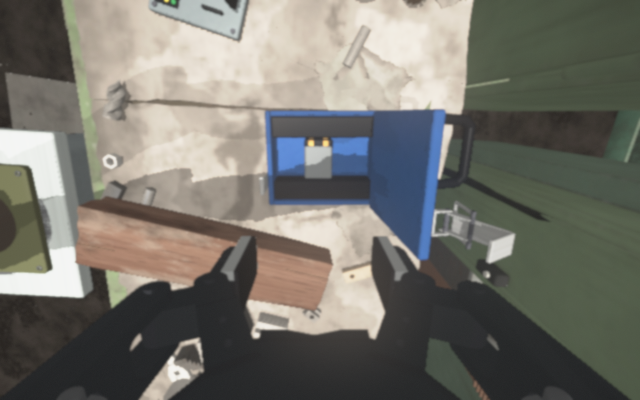

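Run:
```python
from h import *
p,K,T=load("wrist10"); c=cv2.resize(p[100:220,255:385],None,fx=6,fy=5,interpolation=cv2.INTER_CUBIC)[:, :780]; cv2.imwrite("pics/w10c.png",c[:,:,::-1])
```

```text
(no output)
```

View pics/w10c.png

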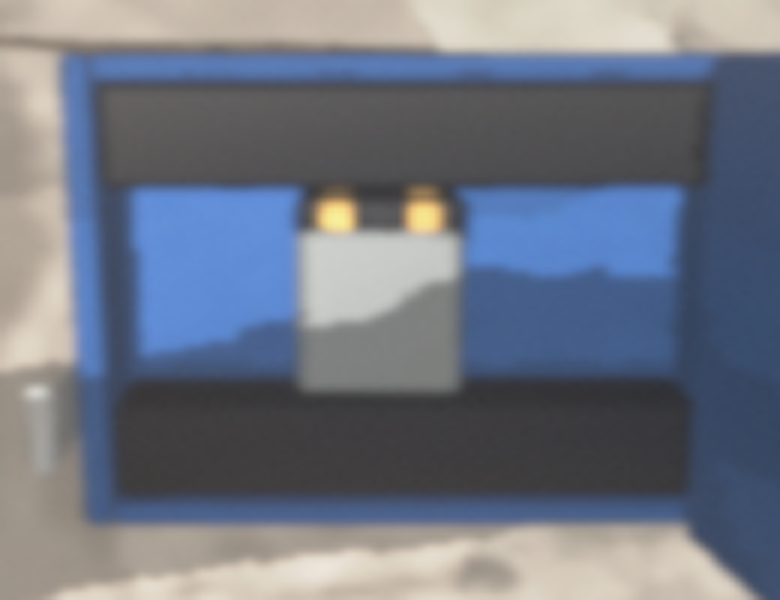

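Run:
```python
from h import *
_,K,T=load("wrist10")
g=lambda u,v,z:onz(K,T,255+u/6-.4,100+v/5-.4,z)
for u,v in [(380,291),(298,291),(462,291),(380,192),(380,390)]: print(g(u,v,.056))
for u,v in [(65,57),(90,520),(710,57)]: print('rim',g(u,v,.058))
# scene/side check of button / dock at this time later
```

```text
[0.59372532 0.15200975 0.056     ]
[0.57298357 0.15077086 0.056     ]
[0.61446871 0.15324875 0.056     ]
[0.59184088 0.1815816  0.056     ]
[0.59568282 0.12129133 0.056     ]
rim [0.51345865 0.21562097 0.058     ]
rim [0.52192932 0.07518122 0.058     ]
rim [0.66888677 0.22492493 0.058     ]
```

drive_tool:
  motion:
    - [-0.4,2.8,4,40,0]
    - [-0.4,0,0,45,0]
    - [-0.4,0,0,45,0]
    - [-0.4,0,0,45,0]
    - [-0.4,0,0,40,0]
    - [-0.4,0,0,30,0]
    - [-0.4,0,0,20,0]
    - [-0.4,0,0,0,0]

```text
clock: 15.35
position: [0.5906, 0.1512, 0.0814]
tool_rot: [-0.002, 0.685, 0.728, -0.002]
contact_force: [-0.7, -0.0, 0.2]
gripper_width: 0.698
```

Run:
```python
from h import *
s=st(); print(s["position"],s["contact_force"],s["gripper_width"],s["tool_rot"],s["clock"])
grab("wrist","wrist11");grab("side","side11")
p,_,_=load("side11"); c=cv2.resize(p[60:260,240:430],None,fx=3,fy=3,interpolation=cv2.INTER_CUBIC); cv2.imwrite("pics/d11c.png",c[:,:,::-1])
```

```text
[0.59061664 0.15121746 0.08139881] [-0.66451908 -0.02984401  0.15333595] 0.6981627317983352 [-0.00150609  0.68549655  0.7280709  -0.00223191] 15.35
```

View pics/d11c.png

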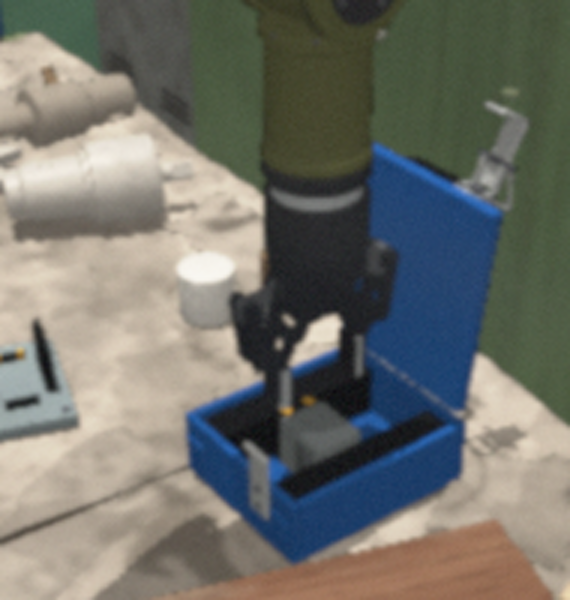

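View pics/wrist11.png

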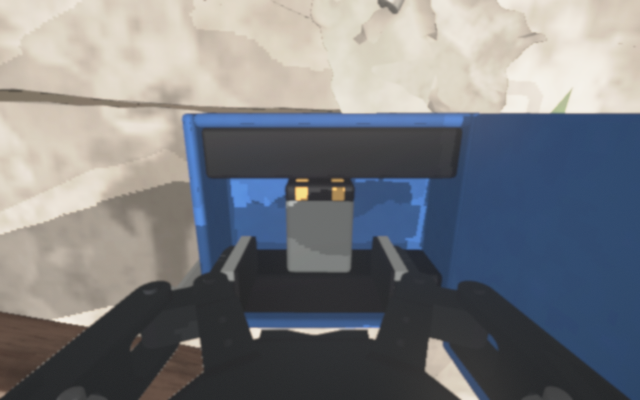

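Run:
```python
from h import *
_,K,T=load("wrist11")
for u,v in [(287,225),(353,225),(320,180),(320,272)]: print(onz(K,T,u,v,.056))
for u,v in [(190,120),(465,115)]: print('rim',onz(K,T,u,v,.058))
```

```text
[0.57341214 0.15244011 0.056     ]
[0.61475109 0.15503459 0.056     ]
[0.59217711 0.18263136 0.056     ]
[0.59629948 0.12054765 0.056     ]
rim [0.51705827 0.21302418 0.058     ]
rim [0.67004834 0.22499882 0.058     ]
```

drive_tool:
  motion:
    - [-0.4,0,3,30,0]
    - [-0.4,0,0,20,0]
    - [-0.4,0,0,14,0]
    - [-0.4,0,0,0,0]
    - [0.2,0,0,0,0]
    - [0.6,0,0,0,0]
    - [0.6,0,0,0,0]
    - [0.6,0,0,0,0]
  grip_force: 50

```text
clock: 16.25
position: [0.5958, 0.1516, 0.0223]
tool_rot: [0.001, 0.686, 0.728, 0.001]
contact_force: [-0.8, 0.6, 6.5]
gripper_width: 0.486
```

Run:
```python
from h import *
s=st(); print(s["position"],s["contact_force"],s["gripper_width"],s["tool_rot"],s["clock"])
```

```text
[0.5957541  0.15162456 0.02226961] [-0.75869878  0.57132453  6.54530676] 0.4864819145582281 [5.50770541e-04 6.85654771e-01 7.27926017e-01 9.72444738e-04] 16.25
```

drive_tool:
  motion:
    - [0.8,0,0,-10,0]
    - [0.8,0,0,-25,0]
    - [0.8,0,0,-35,0]
    - [0.8,0,0,-35,0]
    - [0.8,0,0,-25,0]
    - [0.8,8,-20,0,0]
    - [0.8,10,-38,0,0]
    - [0.8,10,-40,0,0]
    - [0.8,10,-38,0,0]
    - [0.8,10,-37,0,0]
    - [0.8,0,0,0,8.5]
    - [0.8,0,0,0,8.6]
    - [0.8,0,0,0,0]

```text
clock: 17.55
position: [0.4192, 0.1893, 0.1513]
tool_rot: [0.0, 0.786, 0.618, 0.0]
contact_force: [-0.2, 0.2, -3.0]
gripper_width: 0.485
```

Run:
```python
from h import *
s=st(); print(s["position"],s["contact_force"],s["gripper_width"],s["tool_rot"],s["clock"])
print(2*np.degrees(np.arctan2(s["tool_rot"][2],s["tool_rot"][1]))-90)
grab("wrist","wrist12");grab("side","side12")
p,_,_=load("side12"); c=cv2.resize(p[60:260,180:430],None,fx=3,fy=3,interpolation=cv2.INTER_CUBIC); cv2.imwrite("pics/d12c.png",c[:,:,::-1])
```

```text
[0.41915875 0.18925981 0.15134174] [-0.20404452  0.16000606 -2.96410535] 0.48475305278663566 [1.51748294e-04 7.86239043e-01 6.17922370e-01 3.00241985e-04] 17.55
-13.670848659758406
```

View pics/d12c.png

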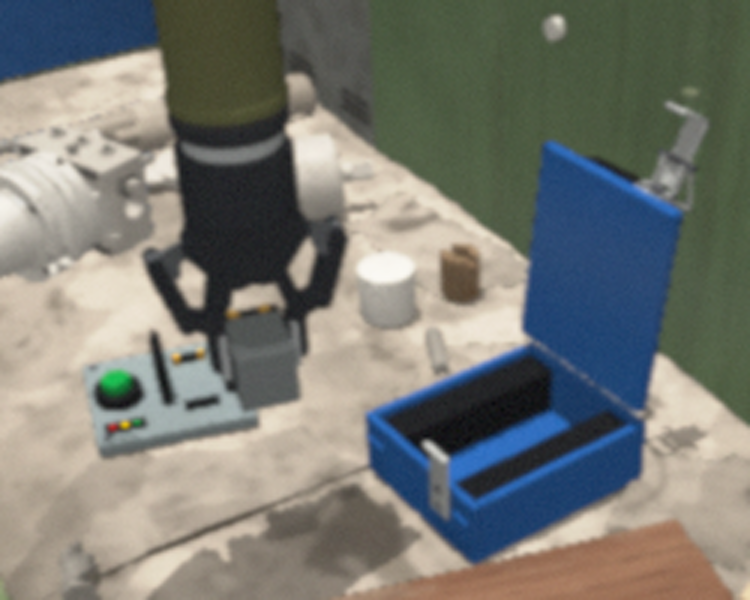

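View pics/wrist12.png

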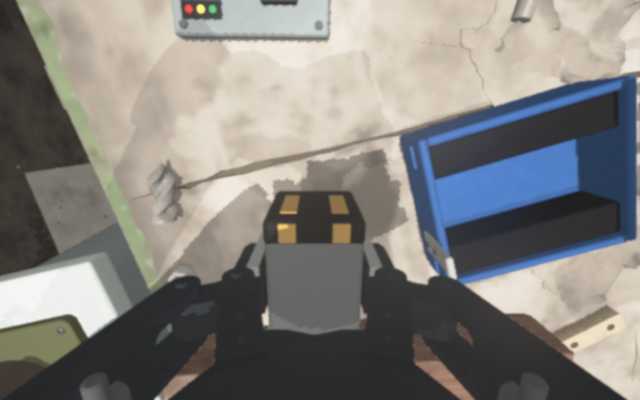

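drive_tool:
  motion:
    - [0.8,0,0,30,0]
    - [0.8,0,0,40,0]
    - [0.8,0,0,35,0]
    - [0.8,0,0,20,0]
    - [0.8,0,0,10,0]
    - [0.8,0,0,2,0]
    - [0.8,0,0,0,0]
    - [0.8,0,0,0,0]

```text
clock: 18.45
position: [0.4199, 0.1892, 0.015]
tool_rot: [0.0, 0.786, 0.618, 0.001]
contact_force: [-0.1, -1.1, -2.5]
gripper_width: 0.484
```

drive_tool:
  motion:
    - [0.8,0,0,2,0]
    - [0.8,0,0,1,0]
    - [0.8,0,0,0,0]

```text
clock: 18.75
position: [0.4198, 0.1893, 0.0122]
tool_rot: [0.0, 0.786, 0.618, 0.001]
contact_force: [0.9, -0.2, 0.6]
gripper_width: 0.482
```

drive_tool:
  motion:
    - [0.8,0,0,0.5,0]
    - [-0.4,0,0,0,0]
    - [-0.4,0,0,0,0]
    - [-0.4,0,0,0,0]
    - [-0.4,0,0,-20,0]
    - [-1,0,0,-35,0]
    - [-1,0,0,-35,0]
    - [-1,0,0,-30,0]
    - [-1,0,0,0,-8.5]
    - [-1,0,0,0,-8.5]
    - [-1,0,0,0,-8.5]
    - [-1,0,0,0,-8.5]
    - [-1,0,0,0,-8.5]
    - [-1,0,0,0,-8.5]
    - [-1,0,0,0,-8.5]
    - [-1,0,0,0,-8.5]
    - [-1,0,0,0,-8.5]
    - [-1,0,0,0,-8.5]
    - [-1,0,0,0,-5]
    - [-1,0,0,0,0]

```text
clock: 20.75
position: [0.4191, 0.1887, 0.1309]
tool_rot: [-0.0, 0.119, 0.993, -0.0]
contact_force: [0.3, 0.6, 0.2]
gripper_width: 1.0
```

Run:
```python
from h import *
s=st(); print(s["position"],s["contact_force"],s["gripper_width"],s["tool_rot"],s["clock"])
print(2*np.degrees(np.arctan2(s["tool_rot"][2],s["tool_rot"][1]))-90)
grab("wrist","wrist13");grab("side","side13");grab("scene","scene13")
p,_,_=load("side13"); c=cv2.resize(p[60:260,180:430],None,fx=3,fy=3,interpolation=cv2.INTER_CUBIC); cv2.imwrite("pics/d13c.png",c[:,:,::-1])
```

```text
[0.41914597 0.18869477 0.13093693] [0.28655688 0.63583335 0.22585588] 1.0001103321445581 [-2.01148492e-04  1.18934148e-01  9.92902120e-01 -8.66963828e-05] 20.75
76.33881320223446
```

View pics/d13c.png

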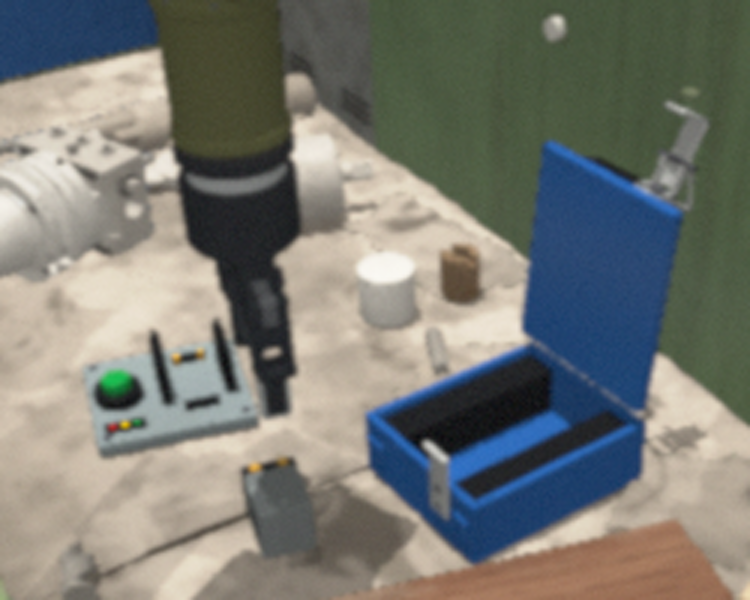

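View pics/wrist13.png

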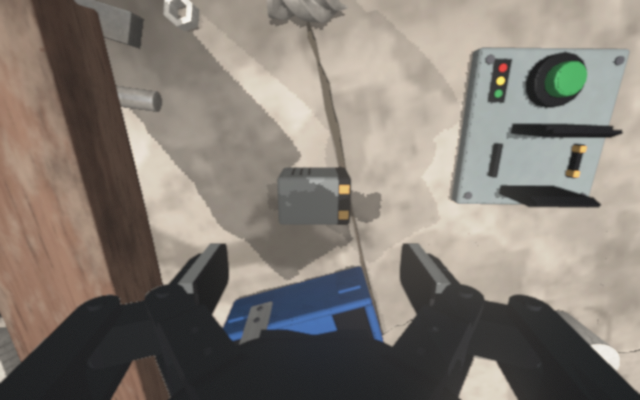

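Run:
```python
from h import *
p,K,T=load("wrist13"); c=cv2.resize(p[35:215,445:640],None,fx=4,fy=3.3,interpolation=cv2.INTER_CUBIC); cv2.imwrite("pics/w13c.png",c[:,:,::-1])
c=cv2.resize(p[155:235,265:365],None,fx=6,fy=6,interpolation=cv2.INTER_CUBIC); cv2.imwrite("pics/w13p.png",c[:,:,::-1])
```

```text
(no output)
```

View pics/w13c.png

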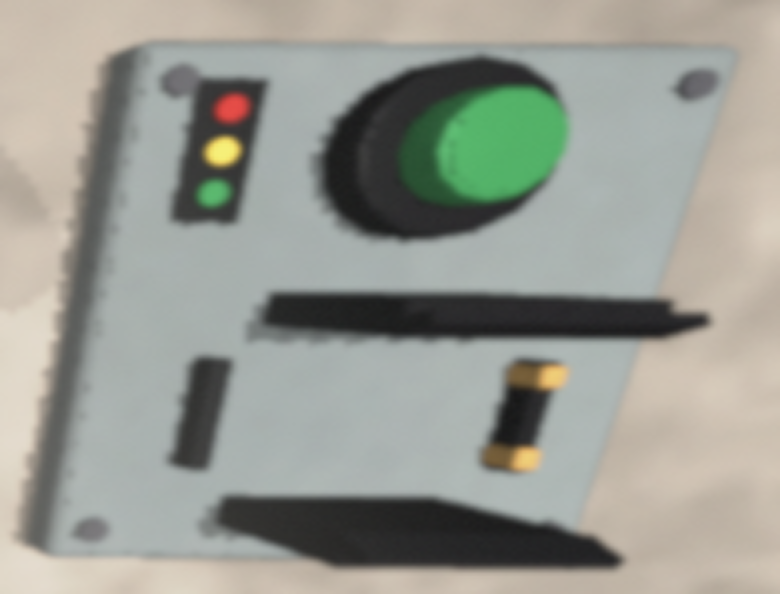

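View pics/w13p.png

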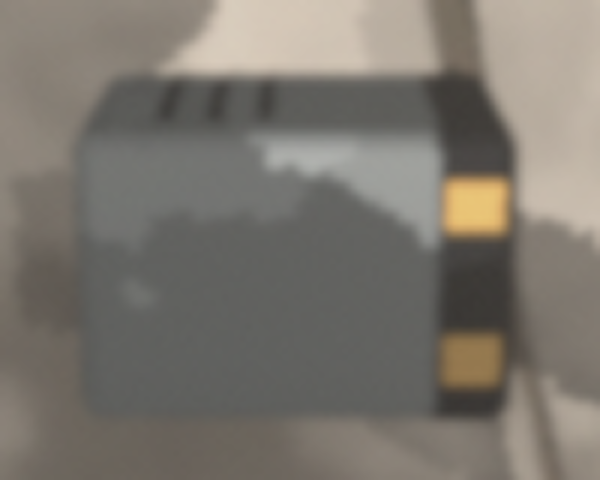

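Run:
```python
from h import *
_,K,T=load("wrist13"); print('cam',T[:3,3])
P=lambda u,v,z:onz(K,T,265+u/6-.42,155+v/6-.42,z)
C=[P(80,135,.046),P(90,413,.046),P(505,413,.046),P(515,140,.046)]
for c in C: print('pack',c)
c0=sum(C)/4; d=(C[2]+C[3]-C[0]-C[1])/2; print('pack centre',c0,'yaw',np.degrees(np.arctan2(-d[0],d[1])),np.linalg.norm(d))
D=lambda u,v,z:onz(K,T,445+u/4-.4,35+v/3.3-.35,z)
A={'scr1':D(180,80,.014),'scr2':D(698,84,.014),'scr3':D(92,528,.014),'tl':D(145,42,.014),'tr':D(737,47,.014),'bl':D(47,553,.014),
'sA1':D(232,360,.0215),'sA2':D(210,468,.0215),'sB1':D(510,362,.014),'sB2':D(484,468,.014),'btn':D(503,143,.032)}
for k in A: print(k,np.round(A[k],4))
def yw(a,b,ax):
    d=A[b]-A[a]; 
    return np.degrees(np.arctan2(d[1],d[0])) if ax=='x' else np.degrees(np.arctan2(-d[0],d[1]))
print('yaws y:',yw('scr1','scr2','y'),yw('tl','tr','y'),' x:',yw('scr1','scr3','x'),yw('tl','bl','x'),yw('sA1','sA2','x'),yw('sB1','sB2','x'))
th=np.radians(-13.5);ex=np.array([np.cos(th),np.sin(th)]);ey=np.array([-ex[1],ex[0]])
m=(A['sA1']+A['sA2']+A['sB1']+A['sB2'])[:2]/4
print('mid',m, 'gap',((A['sB1']+A['sB2']-A['sA1']-A['sA2'])/2)[:2]@ey)
print('btn->',A['btn'][:2]+.066*ex)
print('screws/edges y mid in dock frame', ((A['scr1']+A['scr2'])[:2]/2-m)@ey, ((A['tl']+A['tr'])[:2]/2-m)@ey, (A['tl'][:2]-m)@ex,(A['bl'][:2]-m)@ex)
```

```text
cam [0.35072569 0.20548849 0.27512301]
pack [0.39283199 0.16511364 0.046     ]
pack [0.43179076 0.15568595 0.046     ]
pack [0.44558627 0.2125882  0.046     ]
pack [0.40732135 0.22191628 0.046     ]
pack centre [0.41938259 0.18882602 0.046     ] yaw -13.969186625108645 0.05858505393885369
scr1 [0.3439 0.3561 0.014 ]
scr2 [0.37   0.4599 0.014 ]
scr3 [0.4568 0.3276 0.014 ]
tl [0.3335 0.3498 0.014 ]
tr [0.3632 0.4673 0.014 ]
bl [0.4618 0.3166 0.014 ]
sA1 [0.4148 0.3578 0.0215]
sA2 [0.443  0.3513 0.0215]
sB1 [0.4318 0.4225 0.014 ]
sB2 [0.4606 0.4168 0.014 ]
btn [0.373 0.406 0.032]
yaws y: -14.147078912495624 -14.189368787751212  x: -14.157017163025394 -14.496277496255262 -13.039408655510075 -11.213550161506728
mid [0.43753584 0.38711265] gap 0.06733107083044101
btn-> [0.43721675 0.39061398]
screws/edges y mid in dock frame 0.001524096656568677 6.86512573350867e-06 -0.09249547013552731 0.04004268290199223
```

drive_tool:
  motion:
    - [-1,3,20,0,0]
    - [-1,6,40,0,0]
    - [-1,7,45,0,0]
    - [-1,7,45,0,0]
    - [-1,6.5,47.7,0,0]
    - [-1,0,0,0,0]
    - [-1,0,0,0,0]

```text
clock: 21.6
position: [0.4364, 0.3893, 0.1305]
tool_rot: [-0.0, 0.118, 0.993, -0.0]
contact_force: [-0.5, -0.9, 0.8]
gripper_width: 0.998
```

Run:
```python
from h import *
s=st(); print(s["position"],s["contact_force"],s["gripper_width"],s["tool_rot"],s["clock"])
print(2*np.degrees(np.arctan2(s["tool_rot"][2],s["tool_rot"][1]))-90)
p,K,T=grab("wrist","wrist14")
c=cv2.resize(p[85:265,225:400],None,fx=4.4,fy=3.3,interpolation=cv2.INTER_CUBIC); cv2.imwrite("pics/w14c.png",c[:,:,::-1])
```

```text
[0.43644371 0.38927355 0.13045058] [-0.4806504  -0.88523102  0.7561151 ] 0.9983137586986587 [-2.49193892e-04  1.18088203e-01  9.93003072e-01 -1.11925067e-04] 21.6
76.43643922352462
```

View pics/wrist14.png

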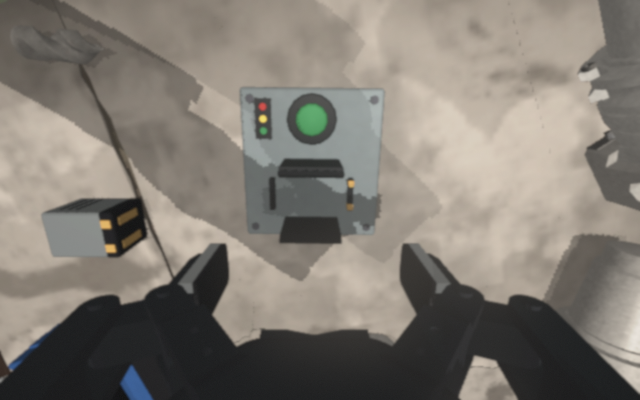

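View pics/w14c.png

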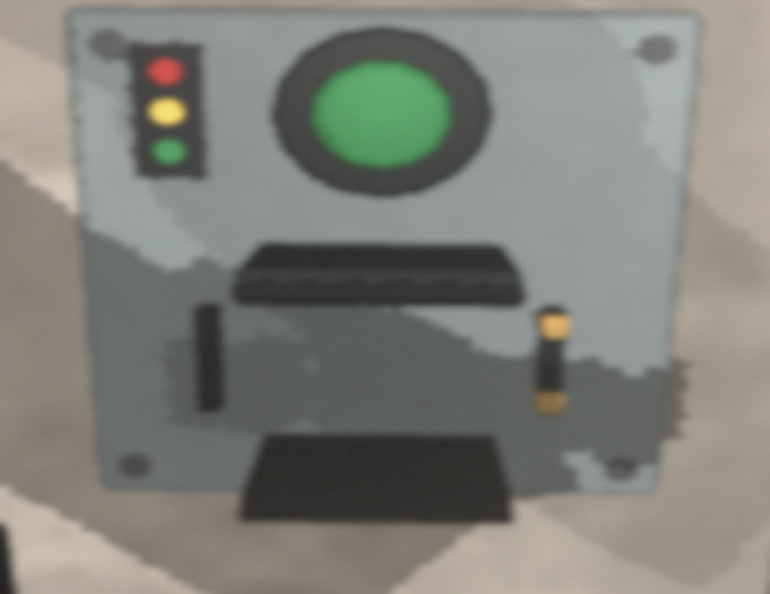

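Run:
```python
from h import *
_,K,T=load("wrist14"); s=st(); print('cam',T[:3,3],s["position"])
D=lambda u,v,z:onz(K,T,225+u/4.4-.4,85+v/3.3-.35,z)[:2]
S=[D(107,45,.014),D(657,49,.014),D(622,468,.014),D(135,465,.014)]
c=[D(68,10,.014),D(700,14,.014),D(655,492,.014),D(102,490,.014)]
for n,q in(('scr',S),('cor',c)):
    y=(q[1]+q[2]-q[0]-q[3])/2;x=(q[2]+q[3]-q[0]-q[1])/2
    print(n,sum(q)/4,np.linalg.norm(y),np.linalg.norm(x),np.degrees(np.arctan2(-y[0],y[1])),np.degrees(np.arctan2(x[1],x[0])))
th=np.radians(-14.1);ex=np.array([np.cos(th),np.sin(th)]);ey=np.array([-ex[1],ex[0]])
tcp=np.array(s["position"][:2]); f=lambda p:(np.round((p-tcp)@ex*1000,1),np.round((p-tcp)@ey*1000,1))
print('rel to TCP in dock axes (x,y) mm')
print('corners mid',f(sum(c)/4),'front edge',f((c[0]+c[1])/2),'back',f((c[2]+c[3])/2))
print('button',f(D(382,114,.032)))
print('stopA',f(D(222,358,.0215)),'ends',f(D(222,305,.0215)),f(D(222,410,.0215)))
print('stopB low',f(D(537,360,.014)),'ends',f(D(537,308,.0215)),f(D(537,412,.0215)))
print('far cheek inner base',f(D(378,437,.014)),'top',f(D(378,521,.06)),'near cheek top row303',f(D(378,303,.06)),'near out base',f(D(378,243,.014)))
for u,v in [(262,437),(495,437),(240,521),(512,521)]: print(f(D(u,v,.014 if v==437 else .06)))
```

```text
cam [0.36800958 0.40595612 0.27464293] [0.43685478 0.38728716 0.13051845]
scr [0.41338778 0.3920545 ] 0.10681752362817266 0.11652109959256254 -14.056763176484512 -14.066834118844056
cor [0.41305888 0.39232518] 0.12189759749910546 0.13279373241099637 -13.917041835020907 -14.19291223993593
rel to TCP in dock axes (x,y) mm
corners mid (np.float64(-24.3), np.float64(-0.9)) front edge (np.float64(-90.7), np.float64(-0.8)) back (np.float64(42.1), np.float64(-1.0))
button (np.float64(-65.8), np.float64(-0.9))
stopA (np.float64(-0.4), np.float64(-33.5)) ends (np.float64(-15.3), np.float64(-33.1)) (np.float64(14.7), np.float64(-33.9))
stopB low (np.float64(1.6), np.float64(32.4)) ends (np.float64(-15.1), np.float64(30.9)) (np.float64(14.6), np.float64(32.1))
far cheek inner base (np.float64(25.2), np.float64(-1.2)) top (np.float64(30.0), np.float64(-0.6)) near cheek top row303 (np.float64(-24.5), np.float64(-1.0)) near out base (np.float64(-31.3), np.float64(-1.6))
(np.float64(25.4), np.float64(-26.5))
(np.float64(24.9), np.float64(24.2))
(np.float64(30.3), np.float64(-26.0))
(np.float64(29.8), np.float64(24.0))
```

drive_tool:
  motion:
    - [-1,0,0,0,0]
    - [-1,0,0,0,0]
    - [-1,0,0,0,0]

```text
clock: 21.95
position: [0.4375, 0.3869, 0.131]
tool_rot: [-0.0, 0.12, 0.993, -0.0]
contact_force: [-0.3, -0.0, -0.3]
gripper_width: 1.0
```

Run:
```python
from h import *
for i in range(2):
    s=st(); p,K,T=grab("wrist","wrist15%d"%i); print(s["position"],T[:3,3])
s=st();print(s["position"],s["tool_rot"])
hsv=cv2.cvtColor(p,cv2.COLOR_RGB2HSV)
# green button centroid and screws
for f in ["wrist14","wrist150","wrist151"]:
    p,K,T=load(f); hsv=cv2.cvtColor(p,cv2.COLOR_RGB2HSV)
    m=(cv2.inRange(hsv,(45,90,60),(80,255,255))>0); m[:,:285]=0;m[:,340:]=0;m[:90]=0;m[150:]=0
    ys,xs=np.nonzero(m); u,v=xs.mean(),ys.mean(); print(f,u,v,onz(K,T,u,v,.032))
```

```text
[0.43752681 0.38689439 0.13099464] [0.36914871 0.4038786  0.27517854]
[0.43746609 0.38717917 0.13099989] [0.36907813 0.40410402 0.27518604]
[0.4374399  0.38745719 0.13100475] [-1.85445182e-04  1.19526028e-01  9.92831049e-01 -5.63316517e-05]
wrist14 311.14303959131547 119.33588761174968 [0.37286341 0.40224284 0.032     ]
wrist150 313.4601542416452 117.20308483290488 [0.37283207 0.40227508 0.032     ]
wrist151 313.1237244897959 117.35841836734694 [0.37282076 0.40226239 0.032     ]
```

drive_tool:
  motion:
    - [-1,-3,-20,0,0.2]
    - [-1,-6,-40,0,0]
    - [-1,-7,-45,0,0]
    - [-1,-7,-45,0,0]
    - [-1,-6.7,-46.8,0,0]
    - [-1,0,0,0,0]
    - [-1,0,0,20,0]
    - [-1,0,0,30,0]
    - [-1,0,0,0,0]

```text
clock: 22.95
position: [0.4177, 0.1895, 0.0788]
tool_rot: [-0.002, 0.121, 0.993, -0.001]
contact_force: [-0.5, -0.1, 1.1]
gripper_width: 1.005
```

Run:
```python
from h import *
s=st(); print(s["position"],s["tool_rot"],2*np.degrees(np.arctan2(s["tool_rot"][2],s["tool_rot"][1]))-90)
p,K,T=grab("wrist","wrist16"); s=st();print(s["position"])
```

```text
[0.41765339 0.18947325 0.0788046 ] [-0.00218914  0.12080851  0.9926728  -0.00110311] 76.12242595629476
[0.41812366 0.18961499 0.08007852]
```

View pics/wrist16.png

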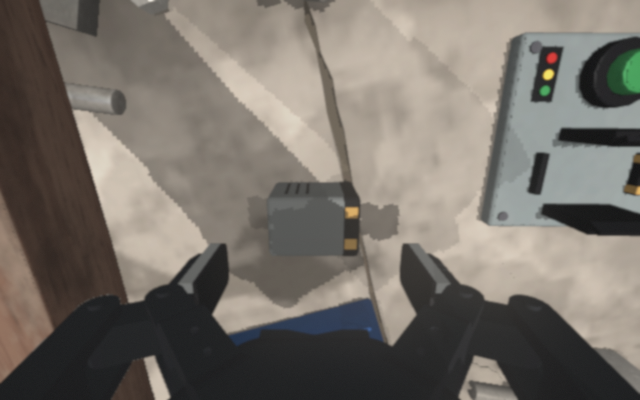

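drive_tool:
  motion:
    - [-1,-0.8,0,25,0]
    - [-1,0,0,25,0]
    - [-1,0,0,15,0]
    - [-1,0,0,7,0]
    - [-1,0,0,0,0]
    - [-0.6,0,0,0,0]
    - [-0.2,0,0,0,0]
    - [-0.2,0,0,0,0]
    - [0,0,0,0,0]
    - [0,0,0,0,0]
  grip_force: 40

```text
clock: 24.0
position: [0.4214, 0.1899, 0.0115]
tool_rot: [-0.001, 0.121, 0.993, -0.001]
contact_force: [-1.3, -1.6, 6.1]
gripper_width: 0.698
```

Run:
```python
from h import *
s=st(); print(s["position"],s["contact_force"],s["gripper_width"],s["tool_rot"],2*np.degrees(np.arctan2(s["tool_rot"][2],s["tool_rot"][1]))-90)
p,K,T=grab("wrist","wrist17")
```

```text
[0.42143266 0.18992201 0.01151945] [-1.30049921 -1.60769506  6.09186707] 0.697835135432441 [-1.23243639e-03  1.20994644e-01  9.92651963e-01 -9.26261199e-04] 76.10096380940118
```

View pics/wrist17.png

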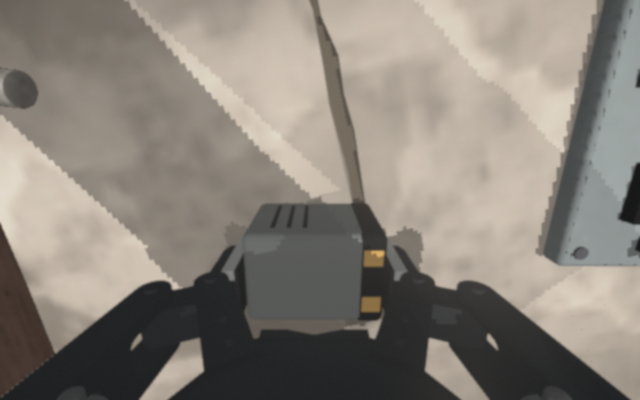

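Run:
```python
from h import *
_,K,T=load("wrist17"); s=st(); print(s["position"])
tcp=(T@np.linalg.inv(np.array(viewer.grab_frame("wrist")["hand_eye"])))[:3,3]; print(tcp)
th=np.radians(-14);ex=np.array([np.cos(th),np.sin(th)]);ey=np.array([-ex[1],ex[0]])
for u,v in [(305,236),(305,320),(245,275),(387,275),(250,236),(382,236),(247,320),(383,318)]:
    p=onz(K,T,u,v,.046)[:2]-tcp[:2]; print(np.round([p@ex*1000,p@ey*1000],1))
```

```text
[0.42142022 0.18987637 0.01151002]
[0.42143266 0.18992201 0.01151945]
[-21.5  -3.6]
[19.4 -3.8]
[ -3.3 -29.4]
[-3.5 31.4]
[-21.4 -26.2]
[-21.6  28. ]
[ 19.5 -29.9]
[18.2 31.1]
```

drive_tool:
  motion:
    - [0.2,0,0,-8,0]
    - [0.2,0,0,-20,0]
    - [0.2,0,0,-30,0]
    - [0.2,0,0,-30,0]
    - [0.2,2,14,-5,0]
    - [0.2,6,36,0,0.1]
    - [0.2,7,42,0,0]
    - [0.2,7,42,0,0]
    - [0.2,6,38,0,0]
    - [0.2,2.9,22.7,0,0]
    - [0.2,0,0,0,0]
    - [0.2,0,0,0,0]
    - [0.2,0,0,0,0]

```text
clock: 25.4
position: [0.4383, 0.3851, 0.1031]
tool_rot: [-0.002, 0.122, 0.992, -0.002]
contact_force: [0.3, -1.3, -3.0]
gripper_width: 0.696
```

Run:
```python
from h import *
s=st(); print(s["position"],s["contact_force"],s["gripper_width"],s["tool_rot"],2*np.degrees(np.arctan2(s["tool_rot"][2],s["tool_rot"][1]))-90)
p,K,T=grab("wrist","wrist18");grab("side","side18")
s=st(); print(s["position"],s["clock"])
c=cv2.resize(p[60:340,200:440],None,fx=3.2,fy=2.1,interpolation=cv2.INTER_CUBIC); cv2.imwrite("pics/w18c.png",c[:,:,::-1])
p,_,_=load("side18"); c=cv2.resize(p[100:230,180:330],None,fx=5,fy=4.5,interpolation=cv2.INTER_CUBIC); cv2.imwrite("pics/d18c.png",c[:,:,::-1])
```

```text
[0.43830982 0.3851404  0.10309838] [ 0.33233093 -1.34578929 -3.00865727] 0.6960219645592186 [-0.00193083  0.12232007  0.99248713 -0.0018367 ] 75.94791114366404
[0.43863942 0.3852622  0.1031204 ] 25.5
```

View pics/w18c.png

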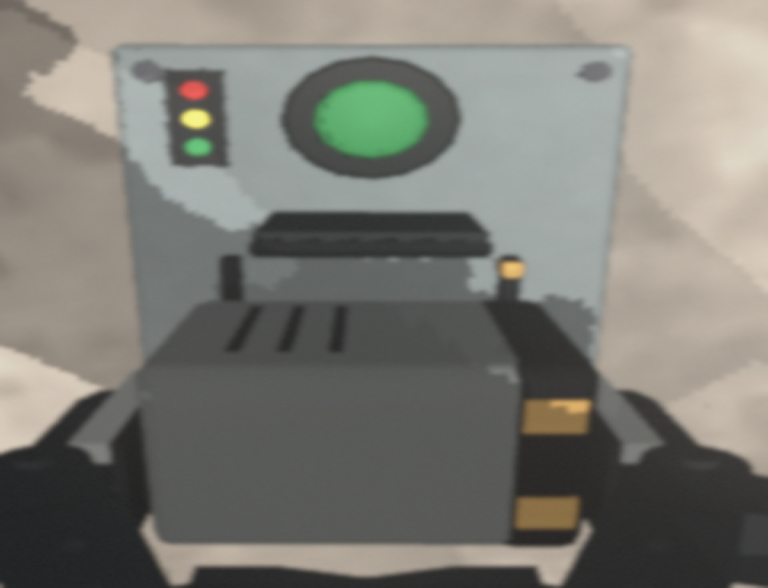

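View pics/d18c.png

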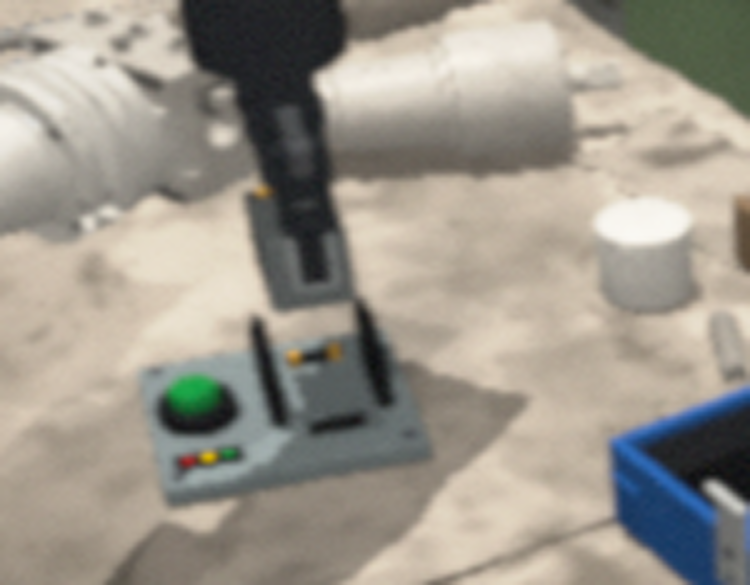

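Run:
```python
from h import *
p,K,T=load("wrist18")
hsv=cv2.cvtColor(p,cv2.COLOR_RGB2HSV); m=cv2.inRange(hsv,(45,90,60),(80,255,255))>0
m[:, :290]=0;m[:,340:]=0;m[:90]=0;m[150:]=0
ys,xs=np.nonzero(m);b=onz(K,T,xs.mean(),ys.mean(),.032);print('btn',b)
th=np.radians(-14.05);ex=np.array([np.cos(th),np.sin(th)]);ey=np.array([-ex[1],ex[0]])
D=lambda u,v,z:onz(K,T,200+u/3.2-.35,60+v/2.1-.25,z)[:2]
seat=np.array([.4369,.3866])
zb=.1031-.0115
for n,u,v,z in [('tFL',145,365,zb+.046),('tFR',600,365,zb+.046),('tBL',155,543,zb+.046),('tBR',578,543,zb+.046),('bFL',200,302,zb),('bFR',545,302,zb),('stopA in',243,278,.0215),('stopB in',498,285,.014)]:
    w=D(u,v,z); print(n,np.round([(w-seat)@ex*1000,(w-seat)@ey*1000],1),'btn-rel',np.round([(w-b[:2])@ex*1000-66,(w-b[:2])@ey*1000],1))
s=st(); t=s["position"][:2]-seat; print('tcp',t@ex*1000,t@ey*1000)
```

```text
btn [0.37278489 0.40236347 0.032     ]
tFL [-20.8 -29.2] btn-rel [-20.7 -28.9]
tFR [-20.9  29.1] btn-rel [-20.9  29.4]
tBL [ 20.4 -30.4] btn-rel [ 20.4 -30.2]
tBR [20.1 28.9] btn-rel [20.2 29.1]
bFL [-19.2 -30.3] btn-rel [-19.1 -30. ]
bFR [-19.3  30.5] btn-rel [-19.3  30.8]
stopA in [ -6.8 -32.4] btn-rel [ -6.8 -32.2]
stopB in [-2.  33.2] btn-rel [-1.9 33.5]
tcp 2.0121643301339254 -0.8755008986549434
```

drive_tool:
  motion:
    - [0.2,0,0.4,15,0]
    - [0.2,0,0,15,0]
    - [0.2,0,0,12,0]
    - [0.2,0,0,10,0]
    - [0.2,0,0,8,0]
    - [0.2,0,0,0,0]

```text
clock: 26.1
position: [0.4377, 0.3866, 0.0415]
tool_rot: [-0.002, 0.122, 0.993, -0.002]
contact_force: [-0.0, -0.2, -3.2]
gripper_width: 0.701
```

drive_tool:
  motion:
    - [0.2,0,0,6,0]
    - [0.2,0,0,5,0]
    - [0.2,0,0,4,0]
    - [0.2,0,0,1.5,0]
    - [0.2,0,0,0,0]

```text
clock: 26.6
position: [0.4383, 0.3872, 0.0263]
tool_rot: [-0.002, 0.122, 0.993, -0.001]
contact_force: [0.2, -0.4, -3.3]
gripper_width: 0.695
```

drive_tool:
  motion:
    - [0.2,0,0,1,0]
    - [0.2,0,0,1,0]
    - [0.2,0,0,0,0]

```text
clock: 26.9
position: [0.4386, 0.3874, 0.0256]
tool_rot: [-0.001, 0.122, 0.993, -0.001]
contact_force: [-0.6, 0.0, 5.2]
gripper_width: 0.696
```

drive_tool:
  motion:
    - [-1,0,0,0,0]
    - [-1,0,0,0,0]
    - [-1,0,0,0,0]
    - [-1,0,0,0,0]
    - [-1,0,0,-20,0]
    - [-1,0,0,-35,0]
    - [-1,0,0,-30,0]
    - [-1,0,0,-20,0]
    - [-1,0,0,0,0]
    - [-1,0,0,0,0]

```text
clock: 27.9
position: [0.4386, 0.3874, 0.1294]
tool_rot: [-0.002, 0.122, 0.993, -0.001]
contact_force: [0.7, 0.6, -0.5]
gripper_width: 1.0
```

Run:
```python
from h import *
s=st(); print(s["position"],s["contact_force"],s["gripper_width"])
p,K,T=grab("wrist","wrist19");grab("side","side19")
s=st(); print(s["position"],s["clock"])
c=cv2.resize(p[60:300,200:440],None,fx=3.2,fy=2.4,interpolation=cv2.INTER_CUBIC); cv2.imwrite("pics/w19c.png",c[:,:,::-1])
p,_,_=load("side19"); c=cv2.resize(p[100:230,180:330],None,fx=5,fy=4.5,interpolation=cv2.INTER_CUBIC); cv2.imwrite("pics/d19c.png",c[:,:,::-1])
```

```text
[0.43861123 0.38742074 0.12940992] [ 0.65992129  0.64653629 -0.48642589] 0.9997459418553195
[0.43796755 0.38690595 0.12831696] 28.0
```

View pics/w19c.png

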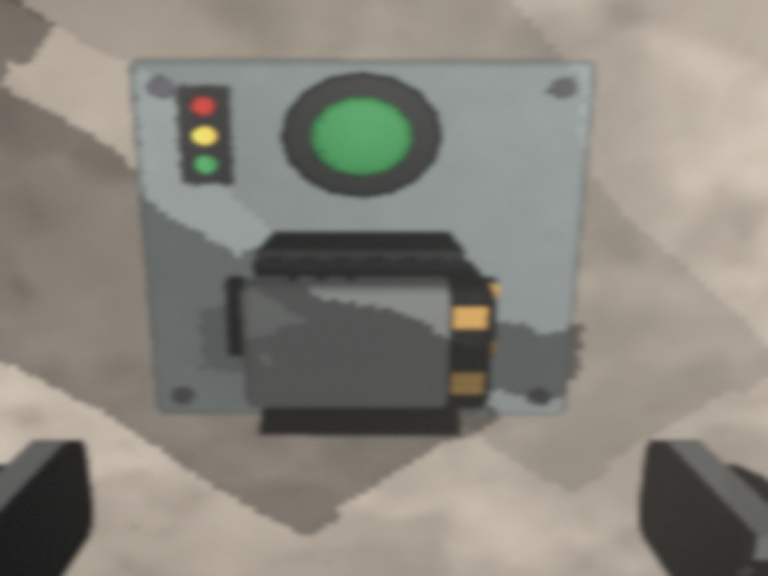

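View pics/d19c.png

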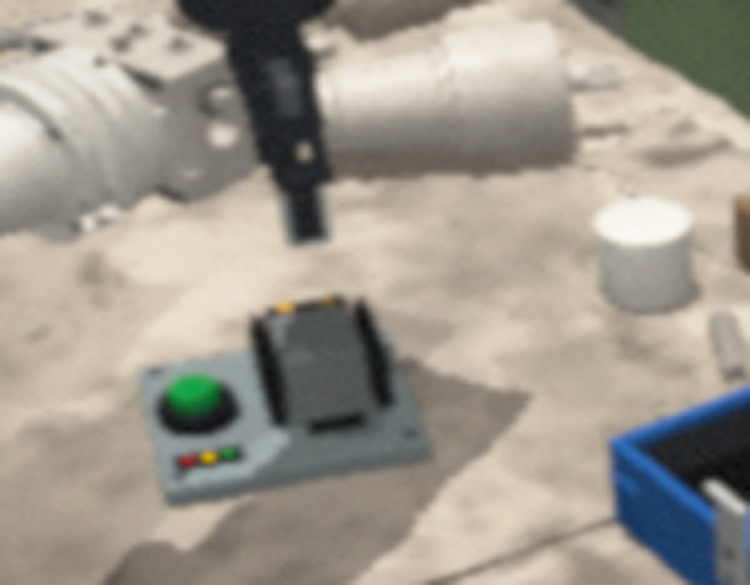

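Run:
```python
from h import *
p,K,T=load("wrist19")
hsv=cv2.cvtColor(p,cv2.COLOR_RGB2HSV); m=cv2.inRange(hsv,(45,90,60),(80,255,255))>0
m[:, :290]=0;m[:,340:]=0;m[:90]=0;m[150:]=0
ys,xs=np.nonzero(m);b=onz(K,T,xs.mean(),ys.mean(),.032);print('btn',b)
th=np.radians(-14.05);ex=np.array([np.cos(th),np.sin(th)]);ey=np.array([-ex[1],ex[0]])
D=lambda u,v,z:onz(K,T,200+u/3.2-.35,60+v/2.4-.3,z)[:2]
for n,u,v in [('L',243,280),('R',497,280),('L2',245,405),('R2',487,405)]:
    w=D(u,v,.06); print(n,np.round([(w-b[:2])@ex*1000-66,(w-b[:2])@ey*1000],1))
s=st(); d=b-s["position"]; q=Rq(s["tool_rot"]); print(s["position"],'tool-axes delta to btn (mm)',q.T@d*1000)
```

```text
btn [0.37286561 0.40229627 0.032     ]
L [-22.7 -27.5]
R [-22.8  32.3]
L2 [ 19.5 -28.5]
R2 [19.3 31.5]
[0.43796755 0.38690595 0.12831696] tool-axes delta to btn (mm) [66.46733412 -0.38152548 96.61278397]
```

drive_tool:
  motion:
    - [1,22,0,0,0]
    - [1,22,-0.4,0,0]
    - [1,22.5,0,0,0]
    - [1,0,0,25,0]
    - [1,0,0,25,0]
    - [1,0,0,20,0]
    - [1,0,0,10,0]
    - [1,0,0,6,0]
    - [1,0,0,0,0]

```text
clock: 28.9
position: [0.3736, 0.4025, 0.0429]
tool_rot: [-0.002, 0.122, 0.993, -0.002]
contact_force: [-0.4, 0.3, 0.5]
gripper_width: 0.001
```

Run:
```python
from h import *
s=st(); print(s["position"],s["contact_force"],s["gripper_width"])
d=np.array([.3729,.4023,.032])-s["position"]; print(Rq(s["tool_rot"]).T@d*1000)
```

```text
[0.37359149 0.40250656 0.042919  ] [-0.35637985  0.30657237  0.53298466] 0.0011919796201215404
[ 0.5805374  -0.32940524 10.92244558]
```

drive_tool:
  motion:
    - [1,0,0,6,0]
    - [1,0,0,6,0]
    - [1,0,0,4,0]
    - [1,0,0,2,0]
    - [1,0,0,0,0]
    - [1,0,0,0,0]

```text
clock: 29.5
position: [0.3746, 0.4035, 0.0296]
tool_rot: [-0.001, 0.122, 0.993, 0.001]
contact_force: [-4.7, -4.1, 34.5]
gripper_width: -0.001
```

Run:
```python
from h import *
s=st(); print(s["position"],s["contact_force"],s["gripper_width"])
p,K,T=grab("wrist","wrist20");grab("side","side20")
c=cv2.resize(p[100:340,200:440],None,fx=3.2,fy=2.4,interpolation=cv2.INTER_CUBIC); cv2.imwrite("pics/w20c.png",c[:,:,::-1])
p,_,_=load("side20"); c=cv2.resize(p[120:220,190:310],None,fx=6,fy=6,interpolation=cv2.INTER_CUBIC); cv2.imwrite("pics/d20c.png",c[:,:,::-1])
```

```text
[0.37461293 0.40353628 0.02955317] [-4.66197352 -4.14411241 34.52973694] -0.0014797181486916457
```

View pics/w20c.png

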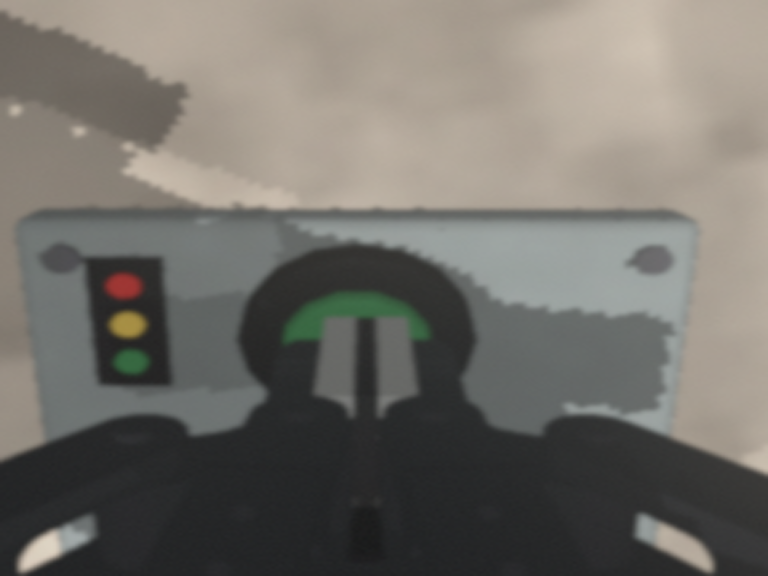

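View pics/d20c.png

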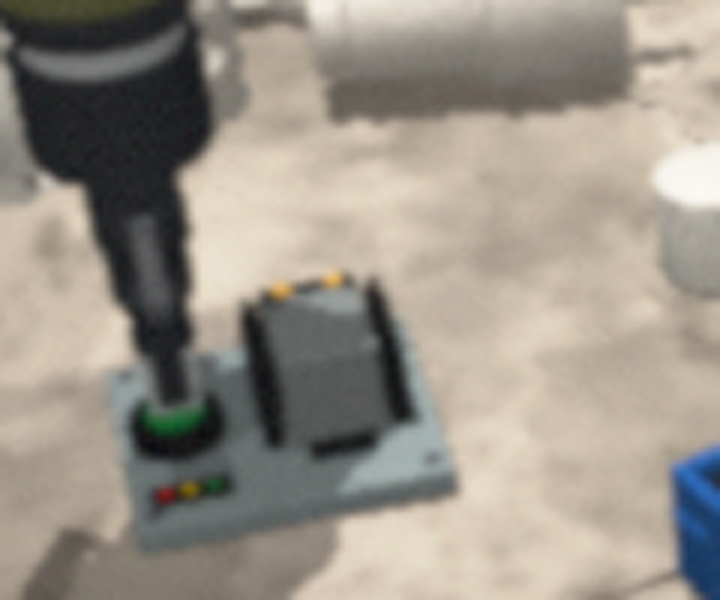

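drive_tool:
  motion:
    - [1,0,0,-6,0]
    - [1,0,0,-4,0]
    - [1,0,0,0,0]

```text
clock: 29.9
position: [0.374, 0.4032, 0.0361]
tool_rot: [-0.001, 0.122, 0.993, -0.0]
contact_force: [0.1, 0.4, 0.6]
gripper_width: 0.004
```

drive_tool:
  motion:
    - [1,0.6,-0.3,2,0]
    - [1,0,0,0,0]
    - [1,0,0,0,0]

```text
clock: 30.2
position: [0.3739, 0.4031, 0.0335]
tool_rot: [-0.001, 0.122, 0.993, -0.0]
contact_force: [2.3, 1.0, 3.8]
gripper_width: 0.002
```

drive_tool:
  motion:
    - [1,0,0,1,0]
    - [1,0,0,0,0]

```text
clock: 30.4
position: [0.3737, 0.4031, 0.0326]
tool_rot: [-0.001, 0.122, 0.993, -0.001]
contact_force: [1.8, 1.1, 3.8]
gripper_width: -0.001
```

drive_tool:
  motion:
    - [1,0,0,1,0]
    - [1,0,0,0,0]

```text
clock: 30.6
position: [0.3736, 0.403, 0.0317]
tool_rot: [-0.001, 0.122, 0.993, -0.001]
contact_force: [3.2, 1.4, 3.9]
gripper_width: 0.002
```

drive_tool:
  motion:
    - [1,0,0,1,0]
    - [1,0,0,0,0]

```text
clock: 30.8
position: [0.3736, 0.403, 0.0307]
tool_rot: [-0.001, 0.122, 0.993, -0.001]
contact_force: [2.5, 1.3, 5.5]
gripper_width: 0.002
```

drive_tool:
  motion:
    - [1,0,0,1,0]
    - [1,0,0,0,0]

```text
clock: 31.0
position: [0.3736, 0.403, 0.0301]
tool_rot: [-0.001, 0.122, 0.993, -0.0]
contact_force: [3.2, 0.9, 7.1]
gripper_width: -0.0
```

drive_tool:
  motion:
    - [1,0,0,1,0]
    - [1,0,0,0,0]

```text
clock: 31.2
position: [0.3736, 0.403, 0.0299]
tool_rot: [-0.001, 0.122, 0.993, -0.0]
contact_force: [1.5, 0.7, 15.1]
gripper_width: -0.005
```

drive_tool:
  motion:
    - [1,0,0,1,0]
    - [1,0,0,0,0]
    - [1,0,0,0,0]

```text
clock: 31.5
position: [0.3736, 0.403, 0.0298]
tool_rot: [-0.001, 0.122, 0.993, -0.0]
contact_force: [1.1, 0.0, 23.1]
gripper_width: -0.002
```

drive_tool:
  motion:
    - [1,0,0,-6,0]
    - [1,0,0,-4,0]
    - [1,0,0,0,0]
    - [1,0,0,0,0]

```text
clock: 31.9
position: [0.3715, 0.4018, 0.0368]
tool_rot: [-0.003, 0.121, 0.993, -0.002]
contact_force: [-0.1, 0.4, -0.7]
gripper_width: 0.001
```

drive_tool:
  motion:
    - [1,0,0,0.7,0]
    - [1,0,0,0,0]
    - [1,0,0,0,0]

```text
clock: 32.2
position: [0.3729, 0.4025, 0.0366]
tool_rot: [-0.002, 0.122, 0.993, -0.001]
contact_force: [-1.0, 0.1, 0.2]
gripper_width: -0.005
```

drive_tool:
  motion:
    - [1,0,0,0.6,0]
    - [1,0,0,0,0]
    - [1,0,0,0,0]

```text
clock: 32.5
position: [0.3732, 0.4028, 0.0363]
tool_rot: [-0.002, 0.122, 0.993, -0.001]
contact_force: [-0.2, -0.7, 0.7]
gripper_width: -0.0
```

drive_tool:
  motion:
    - [1,0,0,0.6,0]
    - [1,0,0,0,0]
    - [1,0,0,0,0]

```text
clock: 32.8
position: [0.3732, 0.4028, 0.0358]
tool_rot: [-0.002, 0.122, 0.993, -0.001]
contact_force: [-0.4, -0.6, 1.2]
gripper_width: -0.001
```

drive_tool:
  motion:
    - [1,0,0,0.6,0]
    - [1,0,0,0,0]
    - [1,0,0,0,0]

```text
clock: 33.1
position: [0.3732, 0.4028, 0.0352]
tool_rot: [-0.002, 0.122, 0.993, -0.001]
contact_force: [-0.4, 0.1, 2.3]
gripper_width: 0.005
```

drive_tool:
  motion:
    - [1,0,0,5,0]
    - [1,0,0,3.5,0]
    - [1,0,0,0,0]
    - [1,0,0,-10,0]
    - [1,0,0,-30,0]
    - [1,0,0,-40,0]
    - [1,0,0,-40,0]
    - [1,-25,0,0,0]
    - [1,-25,0,0,0]
    - [-0.5,-16,0,0,0]
    - [-0.5,0,0,0,0]
    - [-0.5,0,0,0,0]
    - [-0.5,0,0,0,0]
    - [-0.5,0,0,0,0]

```text
clock: 34.5
position: [0.4361, 0.3876, 0.1461]
tool_rot: [-0.002, 0.121, 0.993, -0.001]
contact_force: [0.9, 0.5, 0.9]
gripper_width: 0.749
```

Run:
```python
from h import *
s=st(); print(s["position"],s["contact_force"],s["gripper_width"],s["clock"])
p,K,T=grab("wrist","wrist21");grab("side","side21")
hsv=cv2.cvtColor(p,cv2.COLOR_RGB2HSV); m=cv2.inRange(hsv,(45,90,60),(80,255,255))>0
m[:, :290]=0;m[:,340:]=0;m[:90]=0;m[160:]=0
ys,xs=np.nonzero(m);print(len(xs),'btn',onz(K,T,xs.mean(),ys.mean(),.032))
c=cv2.resize(p[60:300,200:440],None,fx=3.2,fy=2.4,interpolation=cv2.INTER_CUBIC); cv2.imwrite("pics/w21c.png",c[:,:,::-1])
p,_,_=load("side21"); c=cv2.resize(p[60:320,180:460],None,fx=2.8,fy=2.3,interpolation=cv2.INTER_CUBIC); cv2.imwrite("pics/d21c.png",c[:,:,::-1])
```

```text
[0.43606705 0.38756125 0.14606447] [0.912931   0.51379562 0.90378517] 0.7494252524608763 34.5
684 btn [0.37282668 0.40223131 0.032     ]
```

View pics/w21c.png

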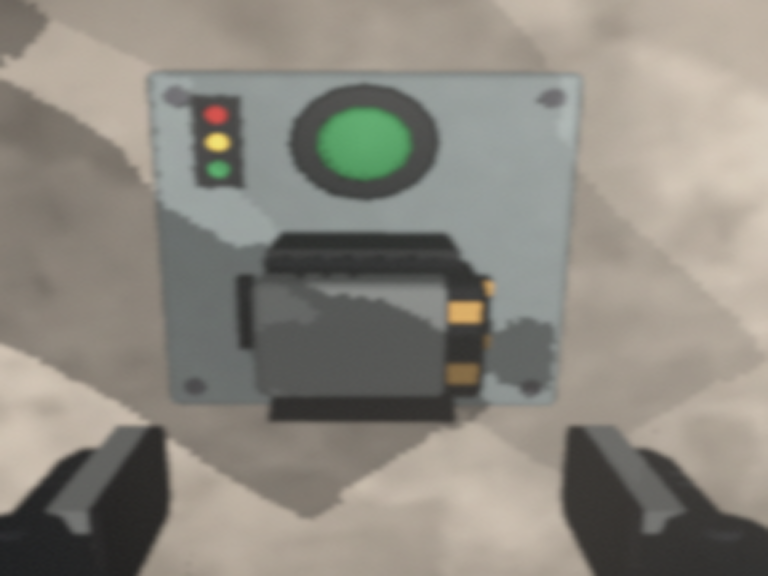

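View pics/d21c.png

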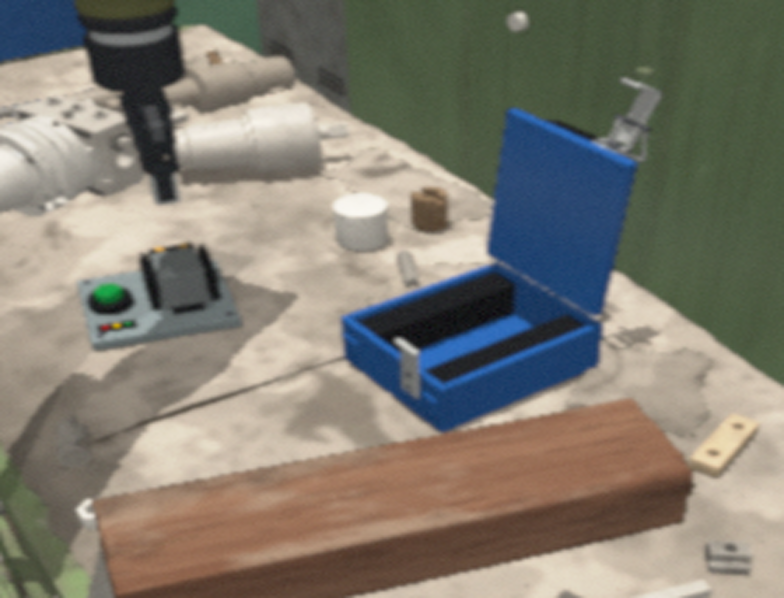

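Run:
```python
from h import *
print(arm.hand_in())
```

```text
the job is handed in; nothing more can be done
None
```

The job was finished and handed in at about 34.6 s of the 72 s. The interface gives no verdict, so the results below are my own checks.

**What I did:**
- I pinched the latch lever by its tip and carried it over until the hook hung free.
- I swung the lid up by its handle to about 1.69 rad, worked out from the grip position.
- I lifted the pack out across its width and stood it on the bare bench at (0.42, 0.19). I let go, took it by its two ends, set it in the dock and let go.
- I pressed the green button and released it.

**Last checks:**
- **Pack:** it sits level between the cheeks with its terminals at the contacts. In the picture after letting go it was about 2 mm off lengthwise and 1.7 mm across. The limits are 5 mm and 3.5 mm.
- **Lid and bench:** the lid still stands open. I saw no bystander moved, though I judged that by eye and did not measure it.
- **Button:** it looks up again, and the gripper is clear of everything.

**What disagreed:**
- **Button press height:** the measured tool height was about 4 mm higher than the stated button height. Contact began near 36 mm and the hard stop was near 30 mm, so I pressed again in small steps. That showed about 6 mm of travel followed by a firm stop, which I take as fully down. I did not read the button joint directly. The first press reached about 34 N at the fingers.
- **Camera estimates:** the box position differed by 3 to 6 mm between cameras, and the wrist pictures read about 2% small. I measured again close up before each grasp of the handle and pack and before the dock fit.

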